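# Unload the microscopy carrier

### The arm

A 7-joint arm with a two-finger parallel gripper is mounted at the origin on the work surface. World frame = base frame: x ahead of the robot, y to its left, z up, the work surface at z = 0. Lengths are in m, angles in rad, forces in N, time in s.
With the tool pointing down it reaches from about 0.425 to 0.875 m from the base axis. Payload 4.7 kg.
Tool frame: the origin (TCP) lies at the very end of the fingers, on their centre line; the grasp point (between the pads) lies 19 mm behind it; z points along the fingers, y is the line along which they close (so a half turn about z gives the same grasp; the last joint's range is limited). The gripper opens to 87 mm and grips with 3 to 60 N. Pads are 19 mm wide; open, the fingers measure 117 mm over their backs; the gripper's body (75 mm by 190 mm) begins 51 mm behind the grasp point.
Start: joints at [-1.195, 0.321, -0.07, 1.45, 0.023, 1.371, -0.057], TCP at [0.23, 0.608, 0.223] pointing down, gripper open.
Joint ranges: [-2.86, 2.86], [-0.3, 2.09], [-1.38, 1.24], [0.06, 2.45], [-1.56, 4.7], [0.09, 2.05], [-2.69, 2.69]. Speed limits (rad/s): [2.57, 2.57, 3.14, 3.14, 3.14, 3.14, 3.14].

### API

Orientations are given as a rotation vector (axis times angle).
In Python, from bench import ctrl, vision gives the robot as it stands.
- The arm moves only by the tool jog_arm, never from a script. Its argument "increments" is a list of rows, each an object of numbers: "tx", "ty", "tz": the shift along the tool's x, y, z in mm; "wx", "wy", "wz": the turn, a rotation vector about the tool's x, y, z in rad; "gripper": the opening, from 0 (shut) to 1 (fully open). In form: [{"tx": .., "ty": .., "tz": .., "wx": .., "wy": .., "wz": .., "gripper": ..}, ...]. A call has exactly 5 rows; each row is the pose to reach, as a shift and turn from the pose commanded when the call began, along the tool's axes at that moment; what a row does not reach only later rows make up. A row lasts 1/12 s, in which the tool goes at most 41.7 mm and 7.16 degrees, less where a joint would pass 70% of its speed; a pose out of reach is approached as far as the arm can. A call with a gripper value outside its range is refused whole. The fingers move at their own pace and stop on an object; "grip_force" is the grip in N (left out, the last holds). Time passes only in rows, so rows that repeat a pose let the fingers close, or fill a call up. It gives the time, the measured TCP pose, the force, the opening and the grip force at its end, in the units of the state.
- ctrl.get_state(): the state, without advancing time (a new reading comes with each control period).
- vision.get_image(name): name is "side" or "top" or "wrist"; returns a dict with "color" (420x560x3 uint8, blue, green, red), "fx", "fy", "cx", "cy" (pixels), "extrinsics" (4x4, takes a point from world to camera coordinates). Camera axes: x right, y down, z forward; pixel columns grow to the right and rows downward; lengths in m; the calibration is good to about 2 mm. A picture is of the moment at which its call begins. There is no depth.
- ctrl.close_job(): hands the job in; it is judged then, once.
Trained networks look in the newest picture that a camera, given by its name, has taken for a name from the list of things; names that differ only in an ending like _2 or _b are one class to them, and where a whole thing is asked for, a point or a joint stands for the part that bears it (a point fixed in the world has none). Each returns a list of dicts, best first, with "conf" (0 to 1); they miss things now and then, are a little off and sometimes report something else, mostly with a low value. They report only what shows in the picture. A call takes as long as a camera call. They do not tell look-alikes from the thing itself.
- vision.spot_in(camera, thing): "bbox" ([left, top, right, bottom] in pixels, round what is visible of it).
The state is a dict: "time": time; "joint_positions": joint angles; "qd": joint speeds; "joint_torque": joint torques, N m; "position": TCP position; "tool_rot": TCP orientation; "ft_force": force on the tool from outside, world axes, zero at the start; "torque": the same for the moment, N m; "grip_width": opening from 0.0 (shut) to 1.0 (fully open); "grip_force": force on a finger pad.
Only numpy, scipy, OpenCV 4.12 (cv2) and the standard library are available. Lean on these libraries where they do the work, as an engineer would, in place of code of your own. Each camera call takes 0.05 s, during which the arm holds its last target. There are 200 camera calls.

### The job

Swing the carrier's bail away from the robot until it is all the way down, while the stack still stands untouched; then take the stack apart: set the lens canister in the middle of the small square stand, the dish in the middle of the round warmer plate, and the slide box in the middle of the cork mat with its long side along the mat's long side. Keep all three upright and set them down without dropping them, and leave the red-capped jar and the amber bottle where they are.

Things in the scene. Friction and masses are not known exactly. Their poses are not given: they have to be found in the camera images.
- bail (a joint): hinge of the carrier's bail (rad): 0 = straight up over the stack, negative = leaning towards the robot (to -0.4), positive = swung away from the robot; the stop at 1.5 is all the way down, lying almost level beyond the carrier. Starts at -0.3 to 0.2. The hinge is stiff: the bail stays where it is left, and about 2 N on the bar moves it.
- bail_grip (a point): middle of the bail's cross bar: black sleeve 16 mm thick, 80 mm long, on a steel wire bail 158 mm wide with 8 mm legs. y runs along the bar; z points from the hinge to the bar: the hinge line (level, parallel to y, 22 mm above the bench) is 135 mm back along -z; x is the way the bar moves as the joint grows. The stack (top 107 mm above the bench) stands under it, within 20 mm of the hinge line.
- canister_c (a point): objective lens canister, an upright aluminium cylinder with a thin black seam, 34 mm in diameter and 42 mm high, on top of the stack (standing on the dish); its centre, half-way up; z up. About 70 g.
- dish_c (a point): round lidded culture dish, solid, 26 mm high: white lid 56 mm in diameter over the upper 10 mm, clear body 53 mm in diameter below, in the middle of the stack (between slide box and canister); its centre, half-way up; z up. About 80 g.
- slidebox_c (a point): closed slide box, grey plastic with black seam, 62 mm (its x) by 100 mm (its y), 36 mm high, about 200 g; its centre, half-way up; z up; y within 0.1 rad of the bail's bar. Bottom of the stack, on the 3 mm thick floor of the carrier: a fixed aluminium tray 136 x 140 mm, rim 12 mm high, hinge lugs 34 mm high; at least 25 mm free between rim and the box's long sides.
- stand_top (a point): centre of the top face of the small square stand: a black rubber pad 60 x 60 mm, its top 20 mm above the bench, on a grey foot 80 x 80 mm; fixed; z up, x and y along its sides.
- warmer_top (a point): centre of the top face of the dish warmer: a round steel plate 84 mm in diameter, its top 28 mm above the bench and 6 mm above the white square housing, 110 x 110 mm, that it sits on; fixed; z up.
- mat_top (a point): centre of the top face of the cork mat, 90 mm (its x) by 130 mm (its y), 6 mm thick; fixed; z up.
- jar_c (a point): bystander: closed glass jar with a red cap, 52 mm in diameter, 75 mm high, loose; its centre, 37 mm up.
- reagent_c (a point): bystander: amber reagent bottle, 60 mm in diameter, 130 mm high, loose; a point on its axis 65 mm up.
Things that resemble listed ones, but are neither listed nor needed, are in the scene too. What is meant by the part that bears canister_c is not yellow, and is the smaller of those in its own colour. What is shaped like the part that bears bail but green or purple is not meant.

How it is judged:
By the outcome, as a careful person would: the job done as asked, in the order asked, and still so for the second after the job is handed in, with the robot touching nothing.
It also fails if it takes over 90 s, if anything falls off the work surface, if the arm or the gripper's body presses on something with over 40 N, if the wrist force passes 120 N, or if a joint passes its speed limit or range.

## Working session

There is one attempt and no reset: what is moved stays moved. The work goes in short steps, Python scripts to look and compute and a tool call to move; the robot and the scene stay as the last step left them, time stands still between calls to the robot, and variables do not carry over. Pictures are saved under pics/ and viewed, at most 14 in all, crops included, and the job is handed in when it is done.

Besides the shell and the picture viewer there is one more tool, called after "Call:" as name(argument=value, ...), one argument or row to a line, values as JSON. jog_arm: Moves the arm, as the interface text tells. Its arguments: {"type":"object","properties":{"increments":{"type":"array"},"grip_force":{"type":"number"}},"required":["increments"]}

```bash
mkdir -p pics; ls; cat > h.py <<'E'
import numpy as np, cv2
from bench import ctrl, vision
from scipy.spatial.transform import Rotation as R
def ray(im,u,v):
    E=np.array(im["extrinsics"]);Rm=E[:3,:3];c=-Rm.T@E[:3,3]
    d=Rm.T@np.array([(u-im["cx"])/im["fx"],(v-im["cy"])/im["fy"],1]);return c,d
def at(im,u,v,z):
    c,d=ray(im,u,v);return (c+d*(z-c[2])/d[2]).round(4)
def px(im,p):
    E=np.array(im["extrinsics"]);q=E[:3,:3]@np.array(p)+E[:3,3]
    return np.array([im["fx"]*q[0]/q[2]+im["cx"],im["fy"]*q[1]/q[2]+im["cy"]]).round(1)
def snap(n,f):
    im=vision.get_image(n);cv2.imwrite("pics/"+f,im["color"]);return im
E
python3 - <<'E'
from h import *
for n in ("top","side"):
    im=snap(n,n+"0.png"); print(n,im["fx"],im["cx"],im["cy"],np.array(im["extrinsics"]).round(3).tolist())
    for t in "bail bail_grip canister_c dish_c slidebox_c stand_top warmer_top mat_top jar_c reagent_c".split():
        for d in vision.spot_in(n,t)[:4]: print(t,round(d["conf"],2),np.round(d["bbox"]).tolist())
s=ctrl.get_state();print(s)
E
```

```text
pics
top 379.2773126554958 281.82526003567693 203.09245389428594 [[-0.026, -1.0, -0.001, -0.033], [-0.984, 0.026, -0.175, 0.618], [0.175, -0.003, -0.985, 0.963], [0.0, 0.0, 0.0, 1.0]]
bail 0.86 [173.0, 238.0, 245.0, 262.0]
bail 0.83 [96.0, 137.0, 173.0, 174.0]
bail 0.63 [299.0, 116.0, 364.0, 153.0]
bail_grip 0.97 [99.0, 135.0, 172.0, 177.0]
bail_grip 0.65 [171.0, 236.0, 246.0, 261.0]
bail_grip 0.59 [297.0, 110.0, 364.0, 155.0]
canister_c 0.71 [199.0, 238.0, 210.0, 251.0]
canister_c 0.71 [210.0, 284.0, 234.0, 305.0]
canister_c 0.53 [255.0, 224.0, 267.0, 240.0]
dish_c 0.48 [372.0, 267.0, 407.0, 300.0]
dish_c 0.45 [201.0, 232.0, 220.0, 253.0]
slidebox_c 0.74 [193.0, 228.0, 226.0, 252.0]
stand_top 0.7 [371.0, 266.0, 404.0, 300.0]
warmer_top 0.77 [293.0, 224.0, 342.0, 269.0]
mat_top 0.85 [117.0, 265.0, 170.0, 310.0]
jar_c 0.64 [255.0, 138.0, 274.0, 167.0]
jar_c 0.59 [198.0, 238.0, 213.0, 253.0]
reagent_c 0.96 [416.0, 180.0, 453.0, 206.0]
side 512.1588616393065 274.7229003725791 209.58738059608325 [[0.787, -0.617, -0.019, -0.5], [-0.446, -0.547, -0.708, 0.329], [0.427, 0.566, -0.706, 1.158
[... 836 characters left out ...]
{'time': 1.1, 'joint_positions': array([-1.19493389,  0.32097746, -0.07010647,  1.45046217,  0.02261896,
        1.37077485, -0.05691637]), 'qd': array([-0.00069478,  0.00139224,  0.00015494, -0.00142395,  0.00176645,
       -0.00079272, -0.00150061]), 'joint_torque': array([ 2.93035155e-04, -4.91119874e+01, -4.02932949e-01, -3.12772965e+01,
       -6.35890779e-02,  3.37496668e-02,  4.82126143e-05]), 'position': array([0.23009199, 0.60796356, 0.22262026]), 'tool_rot': array([5.65127825e-01, 3.09025755e+00, 2.41492015e-04]), 'ft_force': array([-0.37338468, -0.52749766,  0.22379101]), 'torque': array([-0.0287399 ,  0.00028952,  0.0073613 ]), 'grip_force': 0.0, 'grip_width': 0.9992474456545227}
```

View pics/top0.png

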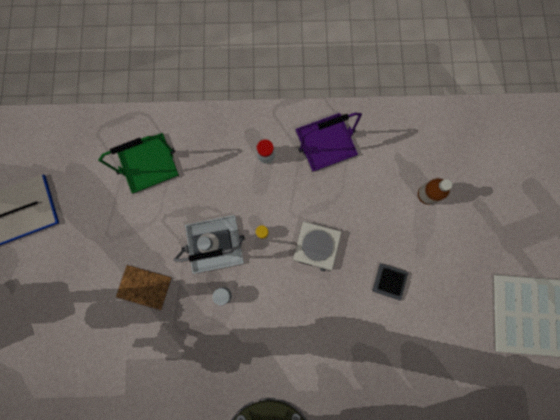

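View pics/side0.png

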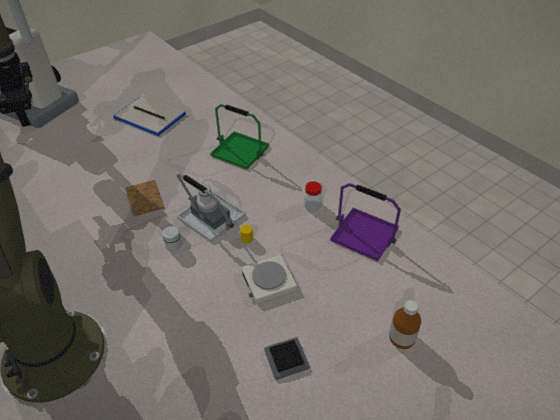

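The top view shows the carrier near (215,245) with the bail sleeve at (205,256) leaning towards the robot. The mat is at (144,288), the warmer at (318,245) and the stand at (391,281). The decoys are the yellow can at (262,232), the large can at (221,296), and the green and purple carriers.

```bash
python3 - <<'E'
from h import *
im=cv2.imread("pics/top0.png");s=cv2.imread("pics/side0.png")
a=cv2.convertScaleAbs(cv2.resize(im[200:320,110:270],None,fx=5,fy=5,interpolation=3),alpha=1.5)
cv2.imwrite("pics/c1.png",a)
b=cv2.convertScaleAbs(cv2.resize(s[160:280,110:270],None,fx=5,fy=5,interpolation=3),alpha=1.5)
cv2.imwrite("pics/c2.png",b)
t=vision.get_image("top")
for n,u,v,z in [("stand",391,281,.02),("warmer",318,245,.028),("mat",144,287,.006),("can",207,242,.107),("sleeve",205,256,.15),("jar",265,149,.075),("bottle",436,190,.13),("tray",215,244,.003)]: print(n,at(t,u,v,z))
E
```

```text
stand [ 0.4035 -0.3359  0.02  ]
warmer [ 0.5038 -0.144   0.028 ]
mat [0.4043 0.3294 0.006 ]
can [0.5134 0.1402 0.107 ]
sleeve [0.4771 0.1362 0.15  ]
jar [ 0.7621 -0.0077  0.075 ]
bottle [ 0.6263 -0.4342  0.13  ]
tray [0.5156 0.1384 0.003 ]
```

View pics/c1.png

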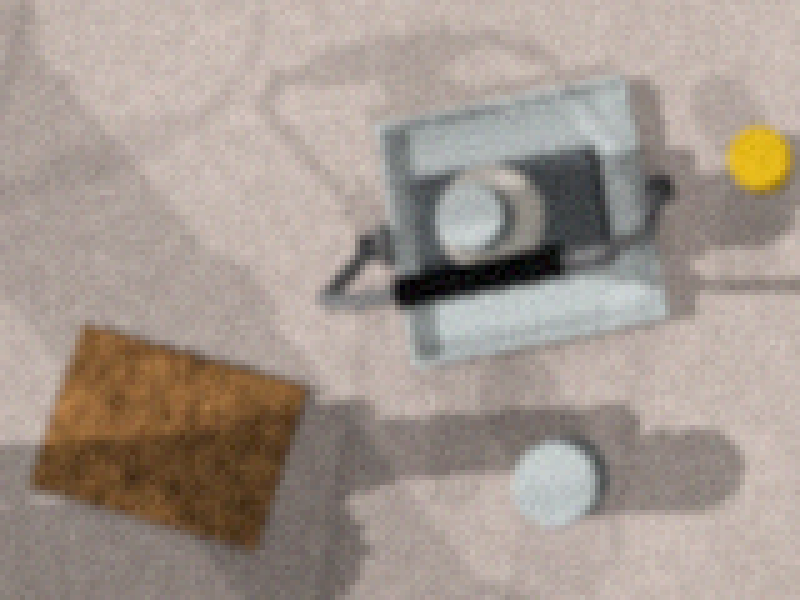

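View pics/c2.png

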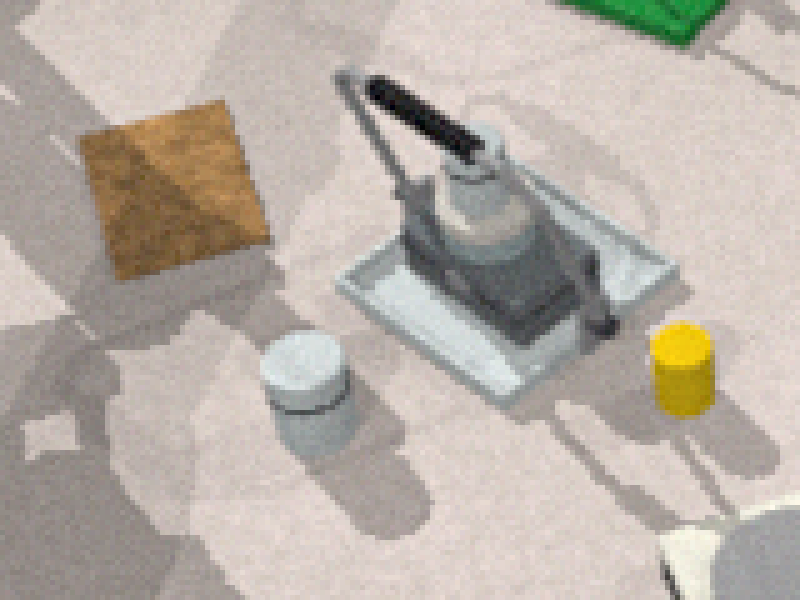

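```bash
cat >> h.py <<'E'
def tri(obs):
    A=np.zeros((3,3));b=np.zeros(3)
    for im,u,v in obs:
        c,d=ray(im,u,v);d=d/np.linalg.norm(d);P=np.eye(3)-np.outer(d,d);A+=P;b+=P@c
    return np.linalg.solve(A,b).round(4)
def go(p,yaw=None):
    "increments in tool frame to TCP p (tool down, tool y at angle yaw deg)"
    s=ctrl.get_state();Rt=R.from_rotvec(s["tool_rot"]);y=Rt.as_matrix()[:,1]
    cur=np.degrees(np.arctan2(y[1],y[0]));d=(np.array(p)-s["position"])*1000
    print("pos",s["position"].round(4),"yaw",cur.round(1),"t",round(s["time"],2),"F",s["ft_force"].round(1))
    print("  shift mm",Rt.inv().apply(d).round(1),end=" ")
    Z=Rt.as_matrix()[:,2]; yw=np.radians(cur if yaw is None else yaw)
    # nearest goal (half turn equiv)
    best=min((cv for cv in (yw,yw+np.pi)),key=lambda a:abs((a-np.radians(cur)+np.pi)%(2*np.pi)-np.pi))
    Y=np.array([np.cos(best),np.sin(best),0]);z=np.array([0,0,-1]);G=np.c_[np.cross(Y,z),Y,z]
    print("turn",(Rt.inv()*R.from_matrix(G)).as_rotvec().round(3))
E
python3 - <<'E'
from h import *
t=vision.get_image("top");s=vision.get_image("side")
T=lambda u,v:(t,110+u/5,200+v/5);S=lambda u,v:(s,110+u/5,160+v/5)
print("sleeve mid",tri([T(481,274),S(428,119)]))
l,r=tri([T(400,289),S(375,88)]),tri([T(563,258),S(482,150)])
print("ends",l,r,np.linalg.norm(l-r),np.degrees(np.arctan2(*(l-r)[[1,0]])))
c=[at(t,110+u/5,200+v/5,.012) for u,v in((380,125),(625,78),(667,315),(413,360))]
print("tray",c,np.mean(c,0)); e=c[0]-c[1]; print(np.degrees(np.arctan2(e[1],e[0])))
print("can",at(*T(470,217),.107),at(*S(474,145),.107),"dish",at(*T(490,213),.065))
b=[at(t,110+u/5,200+v/5,.039) for u,v in((410,180),(600,150),(612,240))];print("box",b)
m=[at(t,110+u/5,200+v/5,.006) for u,v in((85,325),(305,385),(255,549),(32,487))];print("mat",m,np.mean(m,0))
print(t["color"].shape)
go([.4,.14,.24],99)
E
```

```text
sleeve mid [0.4804 0.1323 0.1535]
ends [0.4732 0.1712 0.1525] [0.4875 0.0929 0.1554] 0.07964791271590235 100.34991561966739
tray [array([0.5694, 0.2173, 0.012 ]), array([0.5922, 0.0816, 0.012 ]), array([0.4614, 0.0593, 0.012 ]), array([0.4408, 0.1971, 0.012 ])] [0.51595  0.138825 0.012   ]
99.53762127753492
can [0.5101 0.1476 0.107 ] [0.5121 0.146  0.107 ] dish [0.5151 0.1458 0.065 ]
box [array([0.5359, 0.1939, 0.039 ]), array([0.5494, 0.0919, 0.039 ]), array([0.5011, 0.0856, 0.039 ])]
mat [array([0.4643, 0.3781, 0.006 ]), array([0.429, 0.257, 0.006]), array([0.3433, 0.2816, 0.006 ]), array([0.3788, 0.4027, 0.006 ])] [0.40385 0.32985 0.006  ]
(420, 560, 3)
pos [0.2301 0.6079 0.2226] yaw 69.3 t 1.25 F [ 0.1  0.3 -1.1]
  shift mm [-324.6 -377.5  -17.4] turn [ 0.     0.    -0.519]
```

```bash
cat >> h.py <<'E'
H=np.array([.516,.139]);e=np.array([np.cos(np.radians(9.7)),np.sin(np.radians(9.7))])
def bp(d,z): return [*(H+e*d),z]
E
python3 -c "
from h import *
go(bp(-.075,.22),99.7)"
```

```text
pos [0.2301 0.6079 0.2226] yaw 69.3 t 1.25 F [ 0.1  0.3 -1.1]
  shift mm [-368.7 -375.4    2.6] turn [ 0.     0.    -0.531]
```

Call:
jog_arm(
  increments=[
    {"tx": -40, "ty": -30, "wz": -0.1, "gripper": 0},
    {"tx": -70, "ty": -60, "wz": -0.2, "gripper": 0},
    {"tx": -100, "ty": -90, "wz": -0.3, "gripper": 0},
    {"tx": -130, "ty": -120, "wz": -0.4, "gripper": 0},
    {"tx": -150, "ty": -150, "wz": -0.52, "gripper": 0},
  ],
)

```text
validation failed for argument at $.in...
```

```bash
python3 -c "
from h import *
go(bp(-.075,.22),99.7)"
```

```text
pos [0.2301 0.6079 0.2226] yaw 69.3 t 1.25 F [ 0.1  0.3 -1.1]
  shift mm [-368.7 -375.4    2.6] turn [ 0.     0.    -0.531]
```

Call:
jog_arm(
  increments=[
    {"tx": -40, "ty": -30, "tz": 0, "wx": 0, "wy": 0, "wz": -0.1, "gripper": 0},
    {"tx": -70, "ty": -60, "tz": 0, "wx": 0, "wy": 0, "wz": -0.2, "gripper": 0},
    {"tx": -100, "ty": -90, "tz": 0, "wx": 0, "wy": 0, "wz": -0.3, "gripper": 0},
    {"tx": -130, "ty": -120, "tz": 0, "wx": 0, "wy": 0, "wz": -0.4, "gripper": 0},
    {"tx": -150, "ty": -150, "tz": 0, "wx": 0, "wy": 0, "wz": -0.53, "gripper": 0},
  ],
)

```text
time: 1.67
position: [0.3175, 0.4176, 0.2226]
tool_rot: [-0.26, 3.13, 0.0]
ft_force: [1.0, -0.4, -0.6]
grip_width: 0.701
grip_force: 0.0
```

```bash
python3 -c "
from h import *
go(bp(-.075,.22),99.7)"
```

```text
pos [0.3175 0.4176 0.2226] yaw 99.5 t 1.67 F [ 1.  -0.4 -0.6]
  shift mm [ -74.8 -307.8    2.6] turn [ 0.     0.001 -0.004]
```

Call:
jog_arm(
  increments=[
    {"tx": -10, "ty": -40, "tz": 0, "wx": 0, "wy": 0, "wz": 0, "gripper": 0},
    {"tx": -20, "ty": -80, "tz": 0, "wx": 0, "wy": 0, "wz": 0, "gripper": 0},
    {"tx": -30, "ty": -120, "tz": 0, "wx": 0, "wy": 0, "wz": 0, "gripper": 0},
    {"tx": -40, "ty": -160, "tz": 0, "wx": 0, "wy": 0, "wz": 0, "gripper": 0},
    {"tx": -50, "ty": -200, "tz": 0, "wx": 0, "wy": 0, "wz": 0, "gripper": 0},
  ],
)

```text
time: 2.08
position: [0.398, 0.2283, 0.223]
tool_rot: [-0.254, 3.13, 0.001]
ft_force: [0.6, 0.9, -0.5]
grip_width: 0.327
grip_force: 0.0
```

Call:
jog_arm(
  increments=[
    {"tx": -10, "ty": -40, "tz": 0, "wx": 0, "wy": 0, "wz": 0, "gripper": 0},
    {"tx": -20, "ty": -80, "tz": 0, "wx": 0, "wy": 0, "wz": 0, "gripper": 0},
    {"tx": -25, "ty": -108, "tz": 0, "wx": 0, "wy": 0, "wz": 0, "gripper": 0},
    {"tx": -25, "ty": -108, "tz": 30, "wx": 0, "wy": 0, "wz": 0, "gripper": 0},
    {"tx": -25, "ty": -108, "tz": 60, "wx": 0, "wy": 0, "wz": 0, "gripper": 0},
  ],
)

```text
time: 2.5
position: [0.442, 0.126, 0.164]
tool_rot: [-0.245, 3.126, 0.004]
ft_force: [0.0, 1.2, -2.1]
grip_width: 0.019
grip_force: 0.0
```

```bash
python3 -c "
from h import *
go(bp(-.075,.14),99.7)
w=vision.get_image('wrist');E=np.array(w['extrinsics']);print((-E[:3,:3].T@E[:3,3]).round(3),E[2,:3].round(3))
a=cv2.convertScaleAbs(w['color'],alpha=1.5);cv2.imwrite('pics/w1.png',a)"
```

```text
pos [0.442 0.126 0.164] yaw 99.0 t 2.5 F [ 0.   1.2 -2.1]
  shift mm [ 0.1  0.3 24. ] turn [ 0.002  0.006 -0.013]
[0.358 0.112 0.325] [ 0.306  0.052 -0.951]
```

View pics/w1.png

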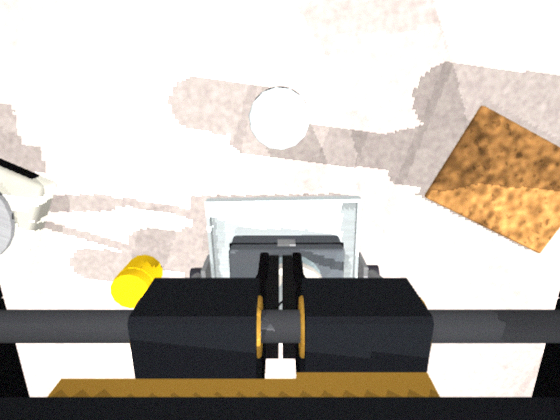

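The wrist view shows the tray at about (283,240) behind the fingers and the bail lugs at (195,275) and (373,272). The fingers are centred on the bar, on the robot's side of it. I'll push now.

Call:
jog_arm(
  increments=[
    {"tx": 0, "ty": 0, "tz": 24, "wx": 0, "wy": 0, "wz": 0, "gripper": 0},
    {"tx": -15, "ty": 0, "tz": 24, "wx": 0, "wy": 0, "wz": 0, "gripper": 0},
    {"tx": -30, "ty": 0, "tz": 22, "wx": 0, "wy": 0, "wz": 0, "gripper": 0},
    {"tx": -42, "ty": 0, "tz": 20, "wx": 0, "wy": 0, "wz": 0, "gripper": 0},
    {"tx": -55, "ty": 0, "tz": 20, "wx": 0, "wy": 0, "wz": 0, "gripper": 0},
  ],
)

```text
time: 2.97
position: [0.4939, 0.1371, 0.1434]
tool_rot: [0.255, -3.13, -0.0]
ft_force: [-1.0, -0.7, 1.3]
grip_width: 0.008
grip_force: 0.7
```

```bash
python3 -c "
from h import *
go(bp(-.02,.144),99.7)
b=[vision.get_image(n) for n in ('top','side')]
cv2.imwrite('pics/p1.png',cv2.convertScaleAbs(np.hstack([cv2.resize(b[0]['color'][170:310,140:290],None,fx=2.6,fy=2.6),cv2.resize(b[1]['color'][130:270,130:280],None,fx=2.6,fy=2.6)]),alpha=1.5))"
```

```text
pos [0.4939 0.1371 0.1434] yaw 99.3 t 2.97 F [-1.  -0.7  1.3]
  shift mm [-2.1 -1.8 -0.6] turn [ 0.    -0.001 -0.007]
```

View pics/p1.png

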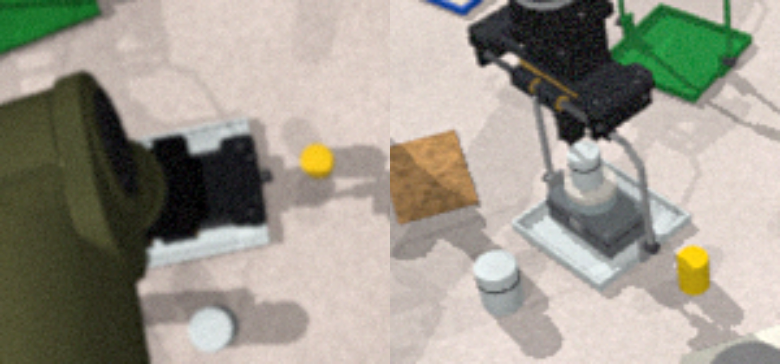

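Call:
jog_arm(
  increments=[
    {"tx": -15, "ty": 0, "tz": -1, "wx": 0, "wy": 0, "wz": 0, "gripper": 0},
    {"tx": -30, "ty": 0, "tz": 0, "wx": 0, "wy": 0, "wz": 0, "gripper": 0},
    {"tx": -44, "ty": 0, "tz": 4, "wx": 0, "wy": 0, "wz": 0, "gripper": 0},
    {"tx": -58, "ty": 0, "tz": 10, "wx": 0, "wy": 0, "wz": 0, "gripper": 0},
    {"tx": -72, "ty": 0, "tz": 17, "wx": 0, "wy": 0, "wz": 0, "gripper": 0},
  ],
)

```text
time: 3.48
position: [0.5647, 0.1488, 0.1262]
tool_rot: [0.255, -3.131, -0.001]
ft_force: [-0.2, 0.4, 0.3]
grip_width: 0.009
grip_force: 0.4
```

Call:
jog_arm(
  increments=[
    {"tx": -10, "ty": 0, "tz": 6, "wx": 0, "wy": 0, "wz": 0, "gripper": 0},
    {"tx": -20, "ty": 0, "tz": 14, "wx": 0, "wy": 0, "wz": 0, "gripper": 0},
    {"tx": -29, "ty": 0, "tz": 22, "wx": 0, "wy": 0, "wz": 0, "gripper": 0},
    {"tx": -34, "ty": 0, "tz": 27, "wx": 0, "wy": 0, "wz": 0, "gripper": 0},
    {"tx": -34, "ty": 0, "tz": 27, "wx": 0, "wy": 0, "wz": 0, "gripper": 0},
  ],
)

```text
time: 3.9
position: [0.5979, 0.1538, 0.0976]
tool_rot: [0.254, -3.129, 0.001]
ft_force: [-0.2, 0.1, -0.2]
grip_width: 0.006
grip_force: 0.0
```

```bash
python3 -c "
from h import *
go(bp(.084,.0986),99.7)
b=vision.get_image('side')
cv2.imwrite('pics/p2.png',cv2.convertScaleAbs(cv2.resize(b['color'][130:270,130:280],None,fx=3,fy=3),alpha=1.5))"
```

```text
pos [0.5979 0.1538 0.0976] yaw 99.3 t 3.9 F [-0.2  0.1 -0.2]
  shift mm [-0.8 -0.8 -1. ] turn [-0.    -0.002 -0.007]
```

View pics/p2.png

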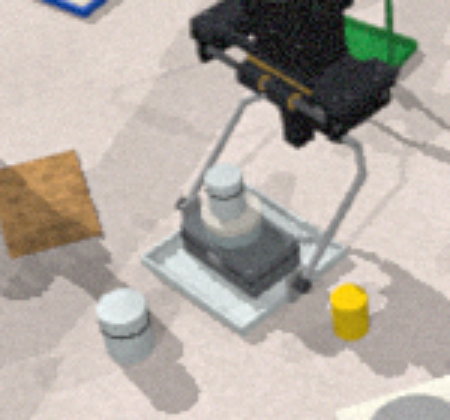

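Call:
jog_arm(
  increments=[
    {"tx": 0, "ty": 0, "tz": -38, "wx": 0, "wy": 0, "wz": 0, "gripper": 0},
    {"tx": -24, "ty": 0, "tz": -42, "wx": 0, "wy": 0, "wz": 0, "gripper": 0},
    {"tx": -28, "ty": 0, "tz": -22, "wx": 0, "wy": 0, "wz": 0, "gripper": 0},
    {"tx": -31, "ty": 0, "tz": -5, "wx": 0, "wy": 0, "wz": 0, "gripper": 0},
    {"tx": -38, "ty": 0, "tz": 10, "wx": 0, "wy": 0, "wz": 0, "gripper": 0},
  ],
)

```text
time: 4.37
position: [0.6453, 0.1619, 0.0953]
tool_rot: [-0.252, 3.108, 0.006]
ft_force: [15.0, 2.2, 9.2]
grip_width: 0.002
grip_force: 8.5
```

Call:
jog_arm(
  increments=[
    {"tx": -4, "ty": 0, "tz": 12, "wx": 0, "wy": 0, "wz": 0, "gripper": 0},
    {"tx": -8, "ty": 0, "tz": 24, "wx": 0, "wy": 0, "wz": 0, "gripper": 0},
    {"tx": -11, "ty": 0, "tz": 36, "wx": 0, "wy": 0, "wz": 0, "gripper": 0},
    {"tx": -12, "ty": 0, "tz": 44, "wx": 0, "wy": 0, "wz": 0, "gripper": 0},
    {"tx": -12, "ty": 0, "tz": 47, "wx": 0, "wy": 0, "wz": 0, "gripper": 0},
  ],
)

```text
time: 4.78
position: [0.6631, 0.1649, 0.0498]
tool_rot: [-0.251, 3.096, 0.007]
ft_force: [24.3, 4.1, 6.5]
grip_width: 0.006
grip_force: 11.9
```

```bash
python3 -c "
from h import *
go(bp(.134,.04),99.7)
b=vision.get_image('side')
cv2.imwrite('pics/p3.png',cv2.convertScaleAbs(cv2.resize(b['color'][120:260,150:310],None,fx=4,fy=4),alpha=1.5))"
```

```text
pos [0.6631 0.1649 0.0498] yaw 99.3 t 4.78 F [24.3  4.1  6.5]
  shift mm [15.7 -0.9  9.2] turn [ 0.002  0.035 -0.007]
```

View pics/p3.png

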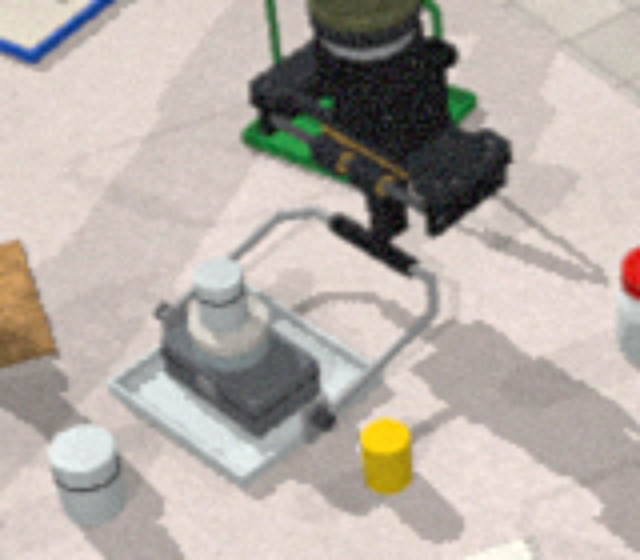

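The picture shows the finger past the bar, on its far side, with the bar at about (370,245). I'll back off upward and measure again.

Call:
jog_arm(
  increments=[
    {"tx": -25, "ty": 0, "tz": 0, "wx": 0, "wy": 0, "wz": 0, "gripper": 0},
    {"tx": -25, "ty": 0, "tz": -30, "wx": 0, "wy": 0, "wz": 0, "gripper": 0},
    {"tx": -25, "ty": 0, "tz": -65, "wx": 0, "wy": 0, "wz": 0, "gripper": 0},
    {"tx": -25, "ty": 0, "tz": -100, "wx": 0, "wy": 0, "wz": 0, "gripper": 0},
    {"tx": -25, "ty": 0, "tz": -100, "wx": 0, "wy": 0, "wz": 0, "gripper": 0},
  ],
)

```text
time: 5.25
position: [0.6767, 0.1665, 0.1511]
tool_rot: [-0.253, 3.118, 0.004]
ft_force: [2.6, 0.9, 1.5]
grip_width: 0.007
grip_force: 0.0
```

```bash
python3 -c "
from h import *
go(bp(.095,.15),99.7)
b=vision.get_image('side')
for d in vision.spot_in('side','bail_grip'): print(d)
cv2.imwrite('pics/p4.png',cv2.convertScaleAbs(cv2.resize(b['color'][120:260,150:310],None,fx=4,fy=4),alpha=1.5))
for a in np.arange(.8,1.55,.1):
  c=H+e*.135*np.sin(a); n=np.array([-e[1],e[0]])*.04
  print(a.round(1),[((px(b,[*(c+s*n),.022+.135*np.cos(a)])-[150,120])*4).round(0).tolist() for s in(1,-1)])
"
```

```text
pos [0.6767 0.1665 0.1511] yaw 99.3 t 5.25 F [2.6 0.9 1.5]
  shift mm [68.  -0.5  0.2] turn [ 0.002  0.013 -0.008]
{'bbox': [188.1, 169.6, 261.9, 226.5], 'conf': 0.93}
{'bbox': [333.9, 181.1, 399.3, 244.3], 'conf': 0.84}
{'bbox': [304.2, 181.4, 320.9, 212.7], 'conf': 0.66}
{'bbox': [219.4, 128.7, 260.6, 154.5], 'conf': 0.37}
0.8 [[292.0, 174.0], [372.0, 223.0]]
0.9 [[302.0, 179.0], [382.0, 228.0]]
1.0 [[311.0, 185.0], [391.0, 234.0]]
1.1 [[319.0, 193.0], [398.0, 242.0]]
1.2 [[326.0, 202.0], [405.0, 251.0]]
1.3 [[331.0, 213.0], [410.0, 261.0]]
1.4 [[336.0, 224.0], [414.0, 272.0]]
1.5 [[338.0, 237.0], [416.0, 285.0]]
```

View pics/p4.png

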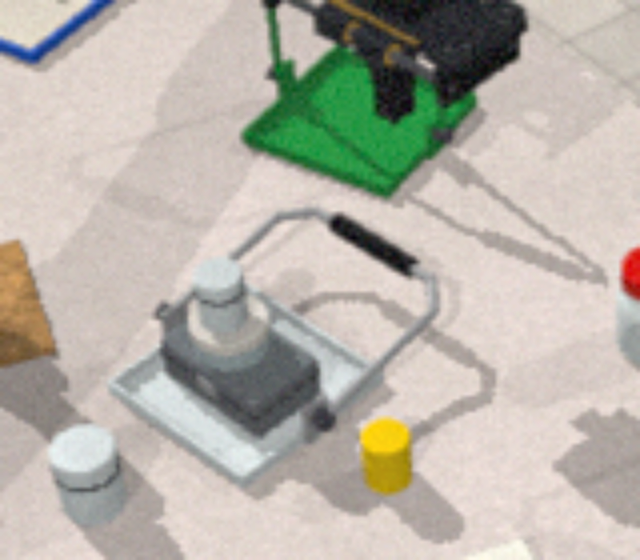

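The bail is now at about 1.37 rad, with the bar ends at (337,220) and (413,268). I'll press it down from directly above.

Call:
jog_arm(
  increments=[
    {"tx": 31, "ty": 0, "tz": 0, "wx": 0, "wy": 0.012, "wz": 0, "gripper": 0},
    {"tx": 31, "ty": 0, "tz": 30, "wx": 0, "wy": 0.012, "wz": 0, "gripper": 0},
    {"tx": 31, "ty": 0, "tz": 65, "wx": 0, "wy": 0.012, "wz": 0, "gripper": 0},
    {"tx": 31, "ty": 0, "tz": 90, "wx": 0, "wy": 0.012, "wz": 0, "gripper": 0},
    {"tx": 31, "ty": 0, "tz": 100, "wx": 0, "wy": 0.012, "wz": 0, "gripper": 0},
  ],
)

```text
time: 5.77
position: [0.6378, 0.1603, 0.0374]
tool_rot: [0.253, -3.111, 0.003]
ft_force: [-13.4, -2.4, 38.2]
grip_width: 0.004
grip_force: 20.8
```

```bash
python3 -c "
from h import *
go(bp(.132,.038),99.7)"
```

```text
pos [0.6378 0.1603 0.0374] yaw 99.3 t 5.77 F [-13.4  -2.4  38.2]
  shift mm [-8.4 -0.4 -0.8] turn [-0.001 -0.02  -0.007]
```

Call:
jog_arm(
  increments=[
    {"tx": 0, "ty": 0, "tz": -40, "wx": 0, "wy": 0, "wz": 0, "gripper": 0},
    {"tx": 0, "ty": 0, "tz": -80, "wx": 0, "wy": 0, "wz": 0, "gripper": 0},
    {"tx": 0, "ty": 0, "tz": -120, "wx": 0, "wy": 0, "wz": 0, "gripper": 0},
    {"tx": 30, "ty": 0, "tz": -145, "wx": 0, "wy": 0, "wz": 0, "gripper": 0.5},
    {"tx": 60, "ty": 0, "tz": -145, "wx": 0, "wy": 0, "wz": 0, "gripper": 1},
  ],
)

```text
time: 6.18
position: [0.5878, 0.1517, 0.194]
tool_rot: [0.253, -3.13, -0.002]
ft_force: [0.8, -0.1, 0.5]
grip_width: 0.083
grip_force: 0.0
```

```bash
python3 -c "
from h import *
go(bp(-.0,.18),99.7)
b=vision.get_image('side')
t=vision.get_image('top')
A=cv2.resize(b['color'][120:270,150:300],None,fx=2.6,fy=2.6);B=cv2.resize(t['color'][170:320,110:260],None,fx=2.6,fy=2.6)
cv2.imwrite('pics/p5.png',cv2.convertScaleAbs(np.hstack([A,B]),alpha=1.5))
a=1.5;c=H+e*.135*np.sin(a); n=np.array([-e[1],e[0]])*.04
print([((px(b,[*(c+s*n),.022+.135*np.cos(a)])-[150,120])*2.6).round(0).tolist() for s in(1,-1)])
"
```

```text
pos [0.5878 0.1517 0.194 ] yaw 99.2 t 6.18 F [ 0.8 -0.1  0.5]
  shift mm [72.9 -1.  14.1] turn [ 0.001 -0.001 -0.008]
[[220.0, 154.0], [270.0, 185.0]]
```

View pics/p5.png

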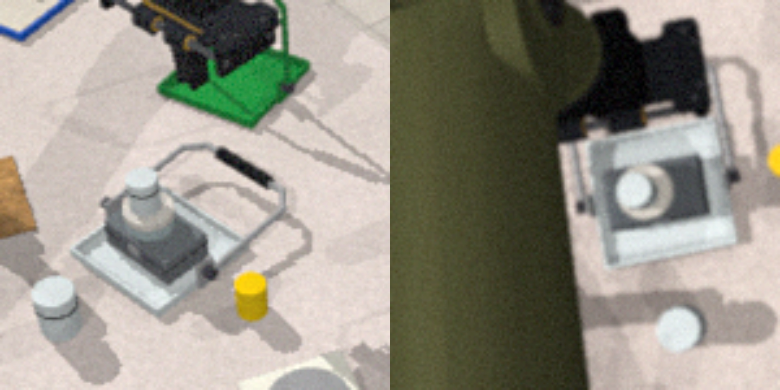

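The bail lies fully down, with the sleeve at (220,152)–(270,185) as predicted for 1.5 rad, and the stack is untouched. Next is the canister.

```bash
python3 -c "
from h import *
go([.511,.147,.07],99.2)"
```

```text
pos [0.5809 0.1507 0.1887] yaw 99.3 t 6.28 F [-0.1 -0.7 -0.3]
  shift mm [ 68.    7.4 119.6] turn [ 0.002 -0.013  0.001]
```

Call:
jog_arm(
  increments=[
    {"tx": 35, "ty": 4, "tz": 0, "wx": 0, "wy": 0, "wz": 0, "gripper": 0.9},
    {"tx": 67, "ty": 7, "tz": 20, "wx": 0, "wy": 0, "wz": 0, "gripper": 0.9},
    {"tx": 67, "ty": 7, "tz": 40, "wx": 0, "wy": 0, "wz": 0, "gripper": 0.9},
    {"tx": 67, "ty": 7, "tz": 40, "wx": 0, "wy": 0, "wz": 0, "gripper": 0.9},
    {"tx": 67, "ty": 7, "tz": 40, "wx": 0, "wy": 0, "wz": 0, "gripper": 0.9},
  ],
)

```text
time: 6.7
position: [0.5163, 0.1472, 0.1476]
tool_rot: [0.253, -3.118, 0.002]
ft_force: [0.6, 0.5, 1.1]
grip_width: 0.542
grip_force: 0.0
```

Call:
jog_arm(
  increments=[
    {"tx": 0, "ty": 0, "tz": 0, "wx": 0, "wy": 0, "wz": 0, "gripper": 0.9},
    {"tx": 0, "ty": 0, "tz": 0, "wx": 0, "wy": 0, "wz": 0, "gripper": 0.9},
    {"tx": 0, "ty": 0, "tz": 0, "wx": 0, "wy": 0, "wz": 0, "gripper": 0.9},
    {"tx": 0, "ty": 0, "tz": 0, "wx": 0, "wy": 0, "wz": 0, "gripper": 0.9},
    {"tx": 0, "ty": 0, "tz": 0, "wx": 0, "wy": 0, "wz": 0, "gripper": 0.9},
  ],
)

```text
time: 7.12
position: [0.5173, 0.1474, 0.1485]
tool_rot: [0.253, -3.12, 0.001]
ft_force: [0.5, 0.0, -0.1]
grip_width: 0.879
grip_force: 0.0
```

```bash
python3 -c "
from h import *
go([.511,.147,.07],99.2)
w=vision.get_image('wrist')
for k in ('canister_c','dish_c'): print(k,[(round(d['conf'],2),np.round(d['bbox']).tolist()) for d in vision.spot_in('wrist',k)])
print(px(w,[.511,.147,.107]))
im=w['color'].copy()
cv2.imwrite('pics/w2.png',cv2.convertScaleAbs(im,alpha=1.2))"
```

```text
pos [0.5173 0.1474 0.1485] yaw 99.3 t 7.12 F [ 0.5  0.  -0.1]
  shift mm [ 5.4  0.6 78.6] turn [ 0.    -0.011  0.001]
canister_c [(0.87, [75.0, 184.0, 138.0, 236.0]), (0.83, [260.0, 192.0, 314.0, 257.0]), (0.77, [231.0, 1.0, 302.0, 43.0])]
dish_c [(0.66, [240.0, 173.0, 322.0, 243.0])]
[281.4 232.1]
```

View pics/w2.png

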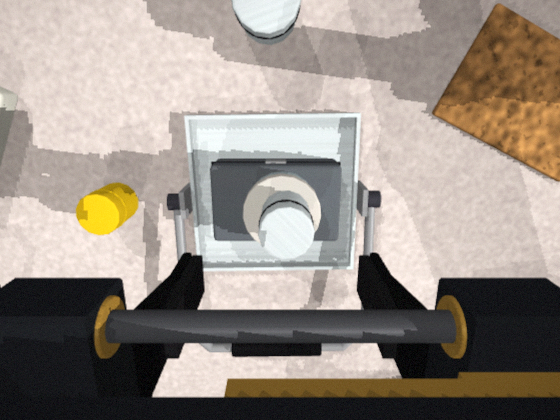

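The wrist view shows the canister top at about (288,230), the lid at (282,210), and the finger centre at about column 280. So the canister sits a few mm towards +y.

```bash
python3 -c "
from h import *
w=vision.get_image('wrist')
c=at(w,288,230.5,.107);print(c,'lid',at(w,282.5,210,.065))
print('box',[at(w,u,v,.039) for u,v in((212,161),(341,161),(213,240),(340,240))])
print('tray',[at(w,u,v,.012) for u,v in((186,115),(360,115),(356,268),(204,270))])
go([.511,.149,.07],99.2)"
```

```text
[0.5088 0.1507 0.107 ] lid [0.5094 0.1478 0.065 ]
box [array([0.488 , 0.0912, 0.039 ]), array([0.4726, 0.1861, 0.039 ]), array([0.5508, 0.0988, 0.039 ]), array([0.5346, 0.1985, 0.039 ])]
tray [array([0.4602, 0.0628, 0.012 ]), array([0.4381, 0.1985, 0.012 ]), array([0.5685, 0.2248, 0.012 ]), array([0.5924, 0.0904, 0.012 ])]
pos [0.5168 0.1474 0.1481] yaw 99.3 t 7.32 F [ 0.7 -0.6 -0.6]
  shift mm [ 4.5  2.5 78.2] turn [ 0.    -0.012  0.001]
```

Call:
jog_arm(
  increments=[
    {"tx": 5, "ty": 3.5, "tz": 0, "wx": 0, "wy": -0.012, "wz": 0, "gripper": 0.9},
    {"tx": 5, "ty": 3.5, "tz": 25, "wx": 0, "wy": -0.012, "wz": 0, "gripper": 0.9},
    {"tx": 5, "ty": 3.5, "tz": 50, "wx": 0, "wy": -0.012, "wz": 0, "gripper": 0.9},
    {"tx": 5, "ty": 3.5, "tz": 72, "wx": 0, "wy": -0.012, "wz": 0, "gripper": 0.9},
    {"tx": 5, "ty": 3.5, "tz": 75, "wx": 0, "wy": -0.012, "wz": 0, "gripper": 0.9},
  ],
)

```text
time: 7.73
position: [0.5067, 0.1493, 0.0695]
tool_rot: [0.254, -3.125, 0.003]
ft_force: [-0.9, 0.6, -0.3]
grip_width: 0.904
grip_force: 0.0
```

Call:
jog_arm(
  increments=[
    {"tx": 0, "ty": 0, "tz": 0, "wx": 0, "wy": 0, "wz": 0, "gripper": 0.7},
    {"tx": 0, "ty": 0, "tz": 0, "wx": 0, "wy": 0, "wz": 0, "gripper": 0.5},
    {"tx": 0, "ty": 0, "tz": 0, "wx": 0, "wy": 0, "wz": 0, "gripper": 0.3},
    {"tx": 0, "ty": 0, "tz": 0, "wx": 0, "wy": 0, "wz": 0, "gripper": 0.2},
    {"tx": 0, "ty": 0, "tz": 0, "wx": 0, "wy": 0, "wz": 0, "gripper": 0.2},
  ],
  grip_force=10,
)

```text
time: 8.15
position: [0.5111, 0.1502, 0.0744]
tool_rot: [-0.254, 3.129, 0.001]
ft_force: [0.2, 0.5, 0.6]
grip_width: 0.604
grip_force: 0.0
```

Call:
jog_arm(
  increments=[
    {"tx": 0, "ty": 0, "tz": 0, "wx": 0, "wy": 0, "wz": 0, "gripper": 0.2},
    {"tx": 0, "ty": 0, "tz": 0, "wx": 0, "wy": 0, "wz": 0, "gripper": 0.2},
    {"tx": 0, "ty": 0, "tz": 0, "wx": 0, "wy": 0, "wz": 0, "gripper": 0.2},
    {"tx": 0, "ty": 0, "tz": 0, "wx": 0, "wy": 0, "wz": 0, "gripper": 0.2},
    {"tx": 0, "ty": 0, "tz": 0, "wx": 0, "wy": 0, "wz": 0, "gripper": 0.2},
  ],
)

```text
time: 8.57
position: [0.5104, 0.1499, 0.0734]
tool_rot: [-0.254, 3.131, 0.0]
ft_force: [0.4, 0.3, 2.0]
grip_width: 0.391
grip_force: 10.0
```

```bash
python3 -c "
from h import *
go([.4035,-.336,.2],99.2)
t=vision.get_image('top');s=vision.get_image('side')
def blob(im,m,name,box):
    x0,y0,x1,y1=box;k=m[y0:y1,x0:x1].astype(np.uint8);k=cv2.morphologyEx(k,cv2.MORPH_CLOSE,np.ones((3,3)))
    n,l,st,c=cv2.connectedComponentsWithStats(k);i=1+np.argmax(st[1:,4]);(cx,cy),wh,an=cv2.minAreaRect(np.argwhere(l==i)[:,::-1].astype(np.float32))
    print(name,st[i].tolist(),(c[i]+[x0,y0]).round(1),'rect',round(cx+x0,1),round(cy+y0,1),np.round(wh,1),round(an,1));return cx+x0,cy+y0
g=t['color'].max(2)
u=blob(t,g<45,'stand pad',(365,258,420,305));print(at(t,*u,.02))
g2=s['color'].max(2)
u=blob(s,g2<45,'stand pad side',(262,330,315,385));print(at(s,*u,.02))
hsv=cv2.cvtColor(t['color'],cv2.COLOR_BGR2HSV)
u=blob(t,(hsv[...,1]>110)&(hsv[...,0]<25),'mat',(105,255,185,320));print(at(t,*u,.006))
print([ (d['bbox'],round(d['conf'],2)) for d in vision.spot_in('side','warmer_top')])
a=np.hstack([cv2.resize(t['color'][215:310,285:420],None,fx=2.9,fy=2.9),cv2.resize(s['color'][245:385,230:320],None,fx=2.9,fy=2.9)[:275]]) if 0 else None
A=cv2.resize(t['color'][215:307,288:418],None,fx=4,fy=4);B=cv2.resize(s['color'][248:386,238:318],None,fx=2.667,fy=2.667)
print(A.shape,B.shape);cv2.imwrite('pics/p6.png',cv2.convertScaleAbs(np.hstack([A,B[:A.shape[0]]]),alpha=1.4))
"
```

```text
pos [0.5104 0.1499 0.0734] yaw 99.3 t 8.57 F [0.4 0.3 2. ]
  shift mm [ 183.8 -462.3 -126.7] turn [0.    0.    0.001]
stand pad [13, 10, 28, 28, 558] [391.3 281.3] rect 391.3 281.3 [24.4 23.9] 15.3
[ 0.4026 -0.3366  0.02  ]
stand pad side [8, 10, 34, 32, 700] [286.2 355.6] rect 286.5 355.3 [26.2 27.8] 71.6
[ 0.4025 -0.3387  0.02  ]
mat [12, 10, 18, 37, 425] [127.1 285.2] rect 129.7 282.9 [17.7 33.5] 18.4
[0.4161 0.3686 0.006 ]
[([241.7, 255.9, 298.7, 307.0], 0.87)]
(368, 520, 3) (368, 213, 3)
```

View pics/p6.png

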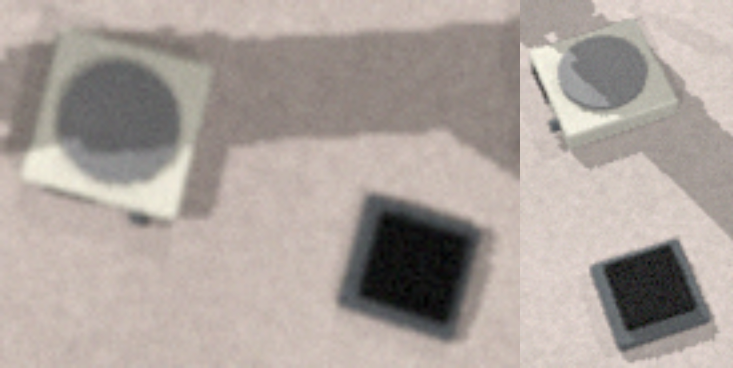

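The canister is gripped (34 mm). The picture shows the warmer plate centre at (118,120) in the left part, the stand pad at (415,265), and both again on the right. I'll carry the canister to the stand.

Call:
jog_arm(
  increments=[
    {"tx": 0, "ty": 0, "tz": -10, "wx": 0, "wy": 0, "wz": 0, "gripper": 0.2},
    {"tx": 0, "ty": 0, "tz": -35, "wx": 0, "wy": 0, "wz": 0, "gripper": 0.2},
    {"tx": 0, "ty": 0, "tz": -65, "wx": 0, "wy": 0, "wz": 0, "gripper": 0.2},
    {"tx": 6, "ty": -15, "tz": -85, "wx": 0, "wy": 0, "wz": 0, "gripper": 0.2},
    {"tx": 17, "ty": -45, "tz": -90, "wx": 0, "wy": 0, "wz": 0, "gripper": 0.2},
  ],
  grip_force=15,
)

```text
time: 9.13
position: [0.503, 0.107, 0.1674]
tool_rot: [-0.264, 3.124, 0.005]
ft_force: [0.9, 0.0, -0.9]
grip_width: 0.386
grip_force: 15.0
```

Call:
jog_arm(
  increments=[
    {"tx": 14, "ty": -36, "tz": 0, "wx": 0, "wy": 0, "wz": 0, "gripper": 0.2},
    {"tx": 28, "ty": -72, "tz": 0, "wx": 0, "wy": 0, "wz": 0, "gripper": 0.2},
    {"tx": 42, "ty": -108, "tz": 0, "wx": 0, "wy": 0, "wz": 0, "gripper": 0.2},
    {"tx": 56, "ty": -144, "tz": 0, "wx": 0, "wy": 0, "wz": 0, "gripper": 0.2},
    {"tx": 70, "ty": -180, "tz": 0, "wx": 0, "wy": 0, "wz": 0, "gripper": 0.2},
  ],
)

```text
time: 9.55
position: [0.4598, -0.0879, 0.1636]
tool_rot: [-0.254, 3.131, 0.001]
ft_force: [1.1, -0.4, -0.6]
grip_width: 0.385
grip_force: 15.0
```

Call:
jog_arm(
  increments=[
    {"tx": 14, "ty": -36, "tz": 0, "wx": 0, "wy": 0, "wz": 0, "gripper": 0.2},
    {"tx": 28, "ty": -72, "tz": 0, "wx": 0, "wy": 0, "wz": 0, "gripper": 0.2},
    {"tx": 42, "ty": -108, "tz": 0, "wx": 0, "wy": 0, "wz": 0, "gripper": 0.2},
    {"tx": 56, "ty": -144, "tz": 0, "wx": 0, "wy": 0, "wz": 0, "gripper": 0.2},
    {"tx": 70, "ty": -180, "tz": 0, "wx": 0, "wy": 0, "wz": 0, "gripper": 0.2},
  ],
)

```text
time: 9.97
position: [0.4198, -0.2767, 0.1638]
tool_rot: [-0.254, 3.13, 0.001]
ft_force: [0.9, -0.4, -1.1]
grip_width: 0.387
grip_force: 15.0
```

```bash
python3 -c "
from h import *
go([.4025,-.3375,.0290],99.2)
t=vision.get_image('top');s=vision.get_image('side')
print('warm',at(t,317.6,245,.028),at(s,268.9,275,.028))
print(ctrl.get_state()['joint_positions'].round(2),ctrl.get_state()['grip_width'])"
```

```text
pos [ 0.4198 -0.2767  0.1638] yaw 99.3 t 9.97 F [ 0.9 -0.4 -1.1]
  shift mm [ 27.1 -57.3 134.7] turn [0.    0.001 0.001]
warm [ 0.5039 -0.1429  0.028 ] [ 0.5043 -0.1441  0.028 ]
[-0.22  0.04  0.78  1.91 -0.03  1.2   2.3 ] 0.3869762707954681
```

Call:
jog_arm(
  increments=[
    {"tx": 14, "ty": -30, "tz": 20, "wx": 0, "wy": 0, "wz": 0, "gripper": 0.2},
    {"tx": 27, "ty": -57, "tz": 40, "wx": 0, "wy": 0, "wz": 0, "gripper": 0.2},
    {"tx": 27, "ty": -57, "tz": 75, "wx": 0, "wy": 0, "wz": 0, "gripper": 0.2},
    {"tx": 27, "ty": -57, "tz": 100, "wx": 0, "wy": 0, "wz": 0, "gripper": 0.2},
    {"tx": 27, "ty": -57, "tz": 110, "wx": 0, "wy": 0, "wz": 0, "gripper": 0.2},
  ],
)

```text
time: 10.48
position: [0.4009, -0.334, 0.0499]
tool_rot: [0.252, -3.126, -0.005]
ft_force: [-0.6, 1.1, -1.6]
grip_width: 0.386
grip_force: 15.0
```

Call:
jog_arm(
  increments=[
    {"tx": 0, "ty": 0, "tz": 0, "wx": 0, "wy": 0, "wz": 0, "gripper": 0.2},
    {"tx": 0, "ty": 0, "tz": 0, "wx": 0, "wy": 0, "wz": 0, "gripper": 0.2},
    {"tx": 0, "ty": 0, "tz": 0, "wx": 0, "wy": 0, "wz": 0, "gripper": 0.2},
    {"tx": 0, "ty": 0, "tz": 0, "wx": 0, "wy": 0, "wz": 0, "gripper": 0.2},
    {"tx": 0, "ty": 0, "tz": 0, "wx": 0, "wy": 0, "wz": 0, "gripper": 0.2},
  ],
)

```text
time: 10.9
position: [0.4043, -0.336, 0.0546]
tool_rot: [-0.255, 3.129, -0.002]
ft_force: [0.4, -0.9, -0.4]
grip_width: 0.384
grip_force: 15.0
```

```bash
python3 -c "
from h import *
go([.4025,-.3375,.0290],99.2)
w=vision.get_image('wrist');cv2.imwrite('pics/w3.png',w['color'])
g=w['color'].max(2);print(px(w,[.4025,-.3375,.02]),ctrl.get_state()['joint_positions'].round(2))
"
```

```text
pos [ 0.4043 -0.336   0.0546] yaw 99.3 t 10.9 F [ 0.4 -0.9 -0.4]
  shift mm [ 2.1 -1.1 25.6] turn [-0.001  0.003  0.002]
[278.4 242.4] [-0.08  0.27  0.81  1.97 -0.23  0.99  2.58]
```

View pics/w3.png

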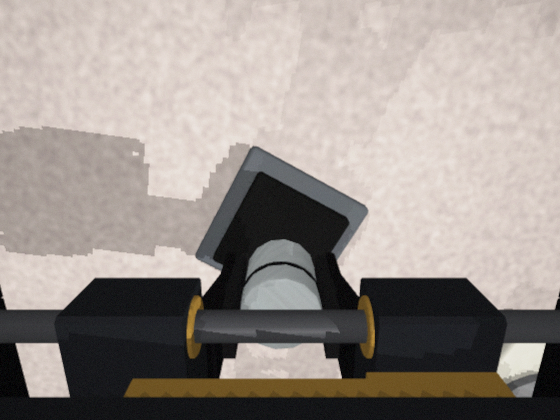

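The wrist view shows the canister upright over the pad. The visible pad corners are near (262,172) and (350,222), and the predicted pad centre is (278,242). I'll check the centre from the edges.

```bash
python3 -c "
from h import *
w=vision.get_image('wrist')
a,b=at(w,262,171,.02),at(w,352,222,.02);d=b-a;print(a,b,np.linalg.norm(d))
for n in ([-d[1],d[0],0],[d[1],-d[0],0]): print((a+b)/2+np.array(n)/np.linalg.norm(d)*.03)
f1,f2=at(w,255,147,.02),at(w,368,210,.02);print('foot',np.linalg.norm(f1-f2),(f1+f2)/2, at(w,196,257,.02), at(w,368,210,.0))
print((at(w,196,257,.018)+at(w,368,210,.018))/2)
go([.4025,-.3375,.0290],99.2)
"
```

```text
[ 0.3622 -0.3529  0.02  ] [ 0.3831 -0.2982  0.02  ] 0.058556810022404704
[ 0.34462593 -0.31484245  0.02      ]
[ 0.40067407 -0.33625755  0.02      ]
foot 0.07193691680910434 [ 0.3623 -0.3247  0.02  ] [ 0.4191 -0.3836  0.02  ] [ 0.3802 -0.2849  0.    ]
[ 0.39765 -0.3371   0.018  ]
pos [ 0.4039 -0.3359  0.0541] yaw 99.3 t 11.0 F [ 0.5 -0.1 -1.2]
  shift mm [ 1.7 -1.4 25.1] turn [-0.001  0.002  0.002]
```

Call:
jog_arm(
  increments=[
    {"tx": 2, "ty": -1, "tz": 6, "wx": 0, "wy": 0, "wz": 0, "gripper": 0.2},
    {"tx": 2, "ty": -1, "tz": 12, "wx": 0, "wy": 0, "wz": 0, "gripper": 0.2},
    {"tx": 2, "ty": -1, "tz": 18, "wx": 0, "wy": 0, "wz": 0, "gripper": 0.2},
    {"tx": 2, "ty": -1, "tz": 22, "wx": 0, "wy": 0, "wz": 0, "gripper": 0.2},
    {"tx": 2, "ty": -1, "tz": 23.5, "wx": 0, "wy": 0, "wz": 0, "gripper": 0.2},
  ],
)

```text
time: 11.42
position: [0.4006, -0.3366, 0.0284]
tool_rot: [0.254, -3.13, -0.002]
ft_force: [-1.4, 0.7, 2.8]
grip_width: 0.386
grip_force: 15.0
```

Call:
jog_arm(
  increments=[
    {"tx": 0, "ty": 0, "tz": 0, "wx": 0, "wy": 0, "wz": 0, "gripper": 0.2},
    {"tx": 0, "ty": 0, "tz": 0, "wx": 0, "wy": 0, "wz": 0, "gripper": 0.2},
    {"tx": 0, "ty": 0, "tz": 0.5, "wx": 0, "wy": 0, "wz": 0, "gripper": 0.2},
    {"tx": 0, "ty": 0, "tz": 1, "wx": 0, "wy": 0, "wz": 0, "gripper": 0.2},
    {"tx": 0, "ty": 0, "tz": 1, "wx": 0, "wy": 0, "wz": 0, "gripper": 0.2},
  ],
)

```text
time: 11.83
position: [0.4014, -0.337, 0.0287]
tool_rot: [-0.254, 3.131, -0.0]
ft_force: [0.1, 0.2, -1.2]
grip_width: 0.383
grip_force: 15.0
```

Call:
jog_arm(
  increments=[
    {"tx": 0, "ty": 0, "tz": 0.5, "wx": 0, "wy": 0, "wz": 0, "gripper": 0.2},
    {"tx": 0, "ty": 0, "tz": 0.8, "wx": 0, "wy": 0, "wz": 0, "gripper": 0.2},
    {"tx": 0, "ty": 0, "tz": 0.8, "wx": 0, "wy": 0, "wz": 0, "gripper": 0.4},
    {"tx": 0, "ty": 0, "tz": 0.8, "wx": 0, "wy": 0, "wz": 0, "gripper": 0.6},
    {"tx": 0, "ty": 0, "tz": 0.8, "wx": 0, "wy": 0, "wz": 0, "gripper": 0.9},
  ],
)

```text
time: 12.25
position: [0.4014, -0.3371, 0.0278]
tool_rot: [-0.254, 3.131, -0.0]
ft_force: [0.0, 0.6, -0.4]
grip_width: 0.478
grip_force: 0.0
```

Call:
jog_arm(
  increments=[
    {"tx": 0, "ty": 0, "tz": 0, "wx": 0, "wy": 0, "wz": 0, "gripper": 1},
    {"tx": 0, "ty": 0, "tz": 0, "wx": 0, "wy": 0, "wz": 0, "gripper": 1},
    {"tx": 0, "ty": 0, "tz": -30, "wx": 0, "wy": 0, "wz": 0, "gripper": 1},
    {"tx": 0, "ty": 0, "tz": -70, "wx": 0, "wy": 0, "wz": 0, "gripper": 1},
    {"tx": 0, "ty": 0, "tz": -110, "wx": 0, "wy": 0, "wz": 0, "gripper": 1},
  ],
)

```text
time: 12.67
position: [0.4001, -0.3366, 0.1382]
tool_rot: [0.253, -3.128, -0.001]
ft_force: [1.8, 0.0, 0.3]
grip_width: 0.845
grip_force: 0.0
```

```bash
python3 -c "
from h import *
go([.5110,.147,.15],99.2)
print([(d['bbox'],round(d['conf'],2)) for c in ('top','side','wrist') if vision.get_image(c) for d in vision.spot_in(c,'canister_c')])
t=vision.get_image('top');w=vision.get_image('wrist');s=vision.get_image('side')
for im in (t,s,w): print(px(im,[.402,-.337,.062]),px(im,[.402,-.337,.02]))"
```

```text
pos [ 0.4001 -0.3366  0.1382] yaw 99.2 t 12.67 F [1.8 0.  0.3]
  shift mm [-187.1  459.6  -11.9] turn [ 0.001 -0.003  0.001]
[([212.0, 290.2, 231.6, 300.8], 0.6), ([277.0, 337.1, 297.1, 362.8], 0.86), ([160.5, 228.0, 182.7, 250.9], 0.78), ([240.8, 222.7, 252.7, 243.0], 0.58), ([259.2, 185.3, 304.1, 242.7], 0.8)]
[396.1 282. ] [391.5 281.5]
[285.7 345. ] [285.8 354.9]
[278.5 224.9] [278.6 206.8]
```

Call:
jog_arm(
  increments=[
    {"tx": -14, "ty": 36, "tz": -8, "wx": 0, "wy": 0, "wz": 0, "gripper": 1},
    {"tx": -28, "ty": 72, "tz": -12, "wx": 0, "wy": 0, "wz": 0, "gripper": 1},
    {"tx": -42, "ty": 108, "tz": -12, "wx": 0, "wy": 0, "wz": 0, "gripper": 1},
    {"tx": -56, "ty": 144, "tz": -12, "wx": 0, "wy": 0, "wz": 0, "gripper": 1},
    {"tx": -72, "ty": 180, "tz": -12, "wx": 0, "wy": 0, "wz": 0, "gripper": 1},
  ],
)

```text
time: 13.53
position: [0.4426, -0.1461, 0.1492]
tool_rot: [0.253, -3.13, -0.001]
ft_force: [1.1, -0.9, -0.3]
grip_width: 1.0
grip_force: 0.0
```

Call:
jog_arm(
  increments=[
    {"tx": -14, "ty": 36, "tz": 0, "wx": 0, "wy": 0, "wz": 0, "gripper": 1},
    {"tx": -28, "ty": 72, "tz": 0, "wx": 0, "wy": 0, "wz": 0, "gripper": 1},
    {"tx": -42, "ty": 108, "tz": 0, "wx": 0, "wy": 0, "wz": 0, "gripper": 1},
    {"tx": -56, "ty": 144, "tz": 0, "wx": 0, "wy": 0, "wz": 0, "gripper": 1},
    {"tx": -72, "ty": 180, "tz": 0, "wx": 0, "wy": 0, "wz": 0, "gripper": 1},
  ],
)

```text
time: 13.95
position: [0.4847, 0.0431, 0.1489]
tool_rot: [0.253, -3.13, 0.0]
ft_force: [0.8, 0.2, 0.3]
grip_width: 1.001
grip_force: 0.0
```

Call:
jog_arm(
  increments=[
    {"tx": -14, "ty": 36, "tz": 0, "wx": 0, "wy": 0, "wz": 0, "gripper": 1},
    {"tx": -28, "ty": 72, "tz": 0, "wx": 0, "wy": 0, "wz": 0, "gripper": 1},
    {"tx": -42, "ty": 99, "tz": 10, "wx": 0, "wy": 0, "wz": 0, "gripper": 1},
    {"tx": -42, "ty": 99, "tz": 20, "wx": 0, "wy": 0, "wz": 0, "gripper": 1},
    {"tx": -42, "ty": 99, "tz": 20, "wx": 0, "wy": 0, "wz": 0, "gripper": 1},
  ],
)

```text
time: 14.37
position: [0.5089, 0.1472, 0.1265]
tool_rot: [0.26, -3.125, 0.004]
ft_force: [-0.8, -1.6, -1.3]
grip_width: 1.003
grip_force: 0.0
```

```bash
cat > dish.py <<'E'
from h import *
go([.5110,.147,.042],99.2)
w=vision.get_image('wrist');im=w['color']
print([(np.round(d['bbox']),round(d['conf'],2)) for d in vision.spot_in('wrist','dish_c')])
g=cv2.GaussianBlur(cv2.cvtColor(im,6),(5,5),1.5);c0=px(w,[.511,.147,.065]);print(c0)
h=cv2.HoughCircles(g,cv2.HOUGH_GRADIENT,1,40,param1=80,param2=20,minRadius=25,maxRadius=60)
for c in ([] if h is None else h[0]):
    if np.hypot(*(c[:2]-c0))<60: print(c, at(w,c[0],c[1],.065))
a=im[int(c0[1])-70:int(c0[1])+70,int(c0[0])-80:int(c0[0])+80];cv2.imwrite('pics/dish.png',cv2.resize(a,None,fx=4,fy=4))
E
python3 dish.py
```

```text
pos [0.5089 0.1472 0.1265] yaw 99.5 t 14.37 F [-0.8 -1.6 -1.3]
  shift mm [-2.6 -0.3 84.5] turn [-0.002 -0.006  0.005]
[(array([237., 192., 323., 273.]), 0.9)]
[279.7 232.9]
[280.5 236.5  42.1] [0.5134 0.1479 0.065 ]
```

Call:
jog_arm(
  increments=[
    {"tx": -2, "ty": 1, "tz": 15, "wx": 0, "wy": 0, "wz": 0, "gripper": 1},
    {"tx": -2, "ty": 1, "tz": 35, "wx": 0, "wy": 0, "wz": 0, "gripper": 1},
    {"tx": -2, "ty": 1, "tz": 55, "wx": 0, "wy": 0, "wz": 0, "gripper": 1},
    {"tx": -2, "ty": 1, "tz": 70, "wx": 0, "wy": 0, "wz": 0, "gripper": 1},
    {"tx": -2, "ty": 1, "tz": 70, "wx": 0, "wy": 0, "wz": 0, "gripper": 1},
  ],
)

```text
time: 14.88
position: [0.5106, 0.1446, 0.0574]
tool_rot: [0.249, -3.127, 0.003]
ft_force: [0.1, -0.5, 0.8]
grip_width: 0.996
grip_force: 0.0
```

Call:
jog_arm(
  increments=[
    {"tx": 0, "ty": 0, "tz": 0, "wx": 0, "wy": 0, "wz": 0, "gripper": 1},
    {"tx": 0, "ty": 0, "tz": 0, "wx": 0, "wy": 0, "wz": 0, "gripper": 1},
    {"tx": 0, "ty": 0, "tz": 0, "wx": 0, "wy": 0, "wz": 0, "gripper": 1},
    {"tx": 0, "ty": 0, "tz": 0, "wx": 0, "wy": 0, "wz": 0, "gripper": 1},
    {"tx": 0, "ty": 0, "tz": 0, "wx": 0, "wy": 0, "wz": 0, "gripper": 1},
  ],
)

```text
time: 15.3
position: [0.5134, 0.1474, 0.0609]
tool_rot: [-0.254, 3.13, 0.001]
ft_force: [0.4, 0.1, -0.9]
grip_width: 1.0
grip_force: 0.0
```

```bash
python3 -c "
from h import *
go([.513,.148,.0435],99.2)"
```

```text
pos [0.5134 0.1474 0.0609] yaw 99.3 t 15.3 F [ 0.4  0.1 -0.9]
  shift mm [ 0.3  0.6 17.4] turn [0.001 0.002 0.001]
```

Call:
jog_arm(
  increments=[
    {"tx": 0, "ty": 0.5, "tz": 8, "wx": 0, "wy": 0, "wz": 0, "gripper": 1},
    {"tx": 0, "ty": 0.5, "tz": 14, "wx": 0, "wy": 0, "wz": 0, "gripper": 1},
    {"tx": 0, "ty": 0.5, "tz": 17, "wx": 0, "wy": 0, "wz": 0, "gripper": 1},
    {"tx": 0, "ty": 0.5, "tz": 17, "wx": 0, "wy": 0, "wz": 0, "gripper": 1},
    {"tx": 0, "ty": 0.5, "tz": 17, "wx": 0, "wy": 0, "wz": 0, "gripper": 0.8},
  ],
  grip_force=12,
)

```text
time: 15.72
position: [0.5123, 0.1476, 0.0423]
tool_rot: [0.254, -3.13, 0.001]
ft_force: [-0.5, -0.9, 0.3]
grip_width: 0.974
grip_force: 0.0
```

Call:
jog_arm(
  increments=[
    {"tx": 0, "ty": 0, "tz": 0, "wx": 0, "wy": 0, "wz": 0, "gripper": 0.7},
    {"tx": 0, "ty": 0, "tz": 0, "wx": 0, "wy": 0, "wz": 0, "gripper": 0.5},
    {"tx": 0, "ty": 0, "tz": 0, "wx": 0, "wy": 0, "wz": 0, "gripper": 0.5},
    {"tx": 0, "ty": 0, "tz": 0, "wx": 0, "wy": 0, "wz": 0, "gripper": 0.5},
    {"tx": 0, "ty": 0, "tz": 0, "wx": 0, "wy": 0, "wz": 0, "gripper": 0.5},
  ],
)

```text
time: 16.13
position: [0.5128, 0.1478, 0.043]
tool_rot: [-0.254, 3.131, 0.0]
ft_force: [0.5, 0.9, -0.3]
grip_width: 0.637
grip_force: 12.1
```

Call:
jog_arm(
  increments=[
    {"tx": 0, "ty": 0, "tz": -10, "wx": 0, "wy": 0, "wz": 0, "gripper": 0.5},
    {"tx": 0, "ty": 0, "tz": -35, "wx": 0, "wy": 0, "wz": 0, "gripper": 0.5},
    {"tx": 0, "ty": 0, "tz": -65, "wx": 0, "wy": 0, "wz": 0, "gripper": 0.5},
    {"tx": 2, "ty": -10, "tz": -80, "wx": 0, "wy": 0, "wz": 0, "gripper": 0.5},
    {"tx": 8, "ty": -40, "tz": -80, "wx": 0, "wy": 0, "wz": 0, "gripper": 0.5},
  ],
  grip_force=18,
)

```text
time: 16.55
position: [0.5139, 0.1124, 0.1277]
tool_rot: [-0.265, 3.122, 0.007]
ft_force: [0.9, -1.2, -1.9]
grip_width: 0.635
grip_force: 18.0
```

Call:
jog_arm(
  increments=[
    {"tx": 7, "ty": -36, "tz": 0, "wx": 0, "wy": 0, "wz": 0, "gripper": 0.5},
    {"tx": 14, "ty": -72, "tz": 0, "wx": 0, "wy": 0, "wz": 0, "gripper": 0.5},
    {"tx": 21, "ty": -108, "tz": 0, "wx": 0, "wy": 0, "wz": 0, "gripper": 0.5},
    {"tx": 28, "ty": -144, "tz": 0, "wx": 0, "wy": 0, "wz": 0, "gripper": 0.5},
    {"tx": 35, "ty": -180, "tz": 0, "wx": 0, "wy": 0, "wz": 0, "gripper": 0.5},
  ],
)

```text
time: 16.97
position: [0.5054, -0.078, 0.1237]
tool_rot: [-0.254, 3.13, 0.001]
ft_force: [-0.0, -0.4, -0.6]
grip_width: 0.637
grip_force: 18.0
```

Call:
jog_arm(
  increments=[
    {"tx": 7, "ty": -36, "tz": 0, "wx": 0, "wy": 0, "wz": 0, "gripper": 0.5},
    {"tx": 13, "ty": -66, "tz": 10, "wx": 0, "wy": 0, "wz": 0, "gripper": 0.5},
    {"tx": 13, "ty": -66, "tz": 30, "wx": 0, "wy": 0, "wz": 0, "gripper": 0.5},
    {"tx": 13, "ty": -66, "tz": 55, "wx": 0, "wy": 0, "wz": 0, "gripper": 0.5},
    {"tx": 13, "ty": -66, "tz": 55, "wx": 0, "wy": 0, "wz": 0, "gripper": 0.5},
  ],
)

```text
time: 17.38
position: [0.5001, -0.1434, 0.0646]
tool_rot: [0.251, -3.125, -0.002]
ft_force: [-1.1, 1.0, -1.1]
grip_width: 0.638
grip_force: 18.0
```

Call:
jog_arm(
  increments=[
    {"tx": 0, "ty": 0, "tz": 0, "wx": 0, "wy": 0, "wz": 0, "gripper": 0.5},
    {"tx": 0, "ty": 0, "tz": 0, "wx": 0, "wy": 0, "wz": 0, "gripper": 0.5},
    {"tx": 0, "ty": 0, "tz": 0, "wx": 0, "wy": 0, "wz": 0, "gripper": 0.5},
    {"tx": 0, "ty": 0, "tz": 0, "wx": 0, "wy": 0, "wz": 0, "gripper": 0.5},
    {"tx": 0, "ty": 0, "tz": 0, "wx": 0, "wy": 0, "wz": 0, "gripper": 0.5},
  ],
)

```text
time: 17.8
position: [0.5043, -0.1433, 0.069]
tool_rot: [-0.255, 3.129, -0.0]
ft_force: [0.1, -0.1, -1.6]
grip_width: 0.634
grip_force: 18.0
```

```bash
python3 -c "
from h import *
go([.504,-.1437,.0325],99.2)
s=ctrl.get_state();print(s['grip_width'],s['joint_positions'].round(2))"
```

```text
pos [ 0.5043 -0.1433  0.069 ] yaw 99.3 t 17.8 F [ 0.1 -0.1 -1.6]
  shift mm [ 0.4 -0.3 36.4] turn [-0.     0.002  0.002]
0.6341364736635996 [-0.32  0.21  0.6   1.96 -0.14  1.01  2.08]
```

Call:
jog_arm(
  increments=[
    {"tx": 0.4, "ty": 0, "tz": 12, "wx": 0, "wy": 0, "wz": 0, "gripper": 0.5},
    {"tx": 0.4, "ty": 0, "tz": 22, "wx": 0, "wy": 0, "wz": 0, "gripper": 0.5},
    {"tx": 0.4, "ty": 0, "tz": 29, "wx": 0, "wy": 0, "wz": 0, "gripper": 0.5},
    {"tx": 0.4, "ty": 0, "tz": 33, "wx": 0, "wy": 0, "wz": 0, "gripper": 0.5},
    {"tx": 0.4, "ty": 0, "tz": 34.5, "wx": 0, "wy": 0, "wz": 0, "gripper": 0.5},
  ],
)

```text
time: 18.22
position: [0.5018, -0.1434, 0.032]
tool_rot: [0.254, -3.128, -0.001]
ft_force: [-3.9, 1.3, 7.2]
grip_width: 0.636
grip_force: 18.0
```

Call:
jog_arm(
  increments=[
    {"tx": 0, "ty": 0, "tz": 0, "wx": 0, "wy": 0, "wz": 0, "gripper": 0.5},
    {"tx": 0, "ty": 0, "tz": 0.5, "wx": 0, "wy": 0, "wz": 0, "gripper": 0.5},
    {"tx": 0, "ty": 0, "tz": 1, "wx": 0, "wy": 0, "wz": 0, "gripper": 0.5},
    {"tx": 0, "ty": 0, "tz": 1.5, "wx": 0, "wy": 0, "wz": 0, "gripper": 0.5},
    {"tx": 0, "ty": 0, "tz": 1.5, "wx": 0, "wy": 0, "wz": 0, "gripper": 0.5},
  ],
)

```text
time: 18.63
position: [0.5034, -0.1437, 0.0321]
tool_rot: [-0.254, 3.131, -0.0]
ft_force: [0.6, -0.6, -0.8]
grip_width: 0.637
grip_force: 18.0
```

Call:
jog_arm(
  increments=[
    {"tx": 0, "ty": 0, "tz": 0.5, "wx": 0, "wy": 0, "wz": 0, "gripper": 0.5},
    {"tx": 0, "ty": 0, "tz": 0.5, "wx": 0, "wy": 0, "wz": 0, "gripper": 0.5},
    {"tx": 0, "ty": 0, "tz": 0.5, "wx": 0, "wy": 0, "wz": 0, "gripper": 0.7},
    {"tx": 0, "ty": 0, "tz": 0.5, "wx": 0, "wy": 0, "wz": 0, "gripper": 0.85},
    {"tx": 0, "ty": 0, "tz": 0.5, "wx": 0, "wy": 0, "wz": 0, "gripper": 0.95},
  ],
)

```text
time: 19.05
position: [0.5032, -0.1436, 0.0313]
tool_rot: [-0.254, 3.131, -0.0]
ft_force: [-0.1, 0.3, 0.5]
grip_width: 0.772
grip_force: 0.0
```

Call:
jog_arm(
  increments=[
    {"tx": 0, "ty": 0, "tz": 0, "wx": 0, "wy": 0, "wz": 0, "gripper": 0.98},
    {"tx": 0, "ty": 0, "tz": 0, "wx": 0, "wy": 0, "wz": 0, "gripper": 0.98},
    {"tx": 0, "ty": 0, "tz": -30, "wx": 0, "wy": 0, "wz": 0, "gripper": 0.98},
    {"tx": 0, "ty": 0, "tz": -70, "wx": 0, "wy": 0, "wz": 0, "gripper": 0.98},
    {"tx": 0, "ty": 0, "tz": -110, "wx": 0, "wy": 0, "wz": 0, "gripper": 0.98},
  ],
)

```text
time: 19.47
position: [0.5018, -0.1436, 0.1416]
tool_rot: [0.253, -3.128, 0.0]
ft_force: [1.6, -0.7, 0.5]
grip_width: 0.977
grip_force: 0.0
```

```bash
python3 -c "
from h import *
go([.5115,.1445,.14],9.3)
w=vision.get_image('wrist');print([(np.round(d['bbox']),round(d['conf'],2)) for n in('dish_c','warmer_top') for d in vision.spot_in('wrist',n)],px(w,[.504,-.1437,.054]),px(w,[.504,-.1437,.028]))
print([(np.round(d['bbox']),round(d['conf'],2)) for c in ('top','side') if vision.get_image(c) for d in vision.spot_in(c,'dish_c')])
print(px(vision.get_image('top'),[.504,-.1437,.041]),px(vision.get_image('side'),[.504,-.1437,.041]))
print(ctrl.get_state()['joint_positions'].round(2))"
```

```text
pos [ 0.5018 -0.1436  0.1416] yaw 99.2 t 19.47 F [ 1.6 -0.7  0.5]
  shift mm [-55.9 282.8   1.5] turn [-0.002 -0.003  1.57 ]
[(array([242., 177., 321., 254.]), 0.82), (array([196., 114., 374., 284.]), 0.68)] [279.6 219.6] [279.6 208.8]
[(array([307., 238., 314., 250.]), 0.6), (array([256., 262., 279., 282.]), 0.78)]
[318.3 244.6] [268.6 271.7]
[-0.34  0.12  0.61  1.89 -0.07  1.16  2.03]
```

Call:
jog_arm(
  increments=[
    {"tx": -7, "ty": 36, "tz": 0, "wx": 0, "wy": 0, "wz": -0.12, "gripper": 0.98},
    {"tx": -14, "ty": 72, "tz": 0, "wx": 0, "wy": 0, "wz": -0.24, "gripper": 0.98},
    {"tx": -21, "ty": 108, "tz": 0, "wx": 0, "wy": 0, "wz": -0.36, "gripper": 0.98},
    {"tx": -28, "ty": 144, "tz": 0, "wx": 0, "wy": 0, "wz": -0.48, "gripper": 0.98},
    {"tx": -36, "ty": 180, "tz": 0, "wx": 0, "wy": 0, "wz": -0.6, "gripper": 0.98},
  ],
)

```text
time: 20.33
position: [0.5087, 0.0413, 0.1404]
tool_rot: [1.175, -2.912, -0.0]
ft_force: [0.3, -0.1, -0.0]
grip_width: 0.978
grip_force: 0.0
```

```bash
python3 -c "
from h import *
go([.5115,.1445,.14],189.2)"
```

```text
pos [0.5087 0.0413 0.1404] yaw 134.0 t 20.33 F [ 0.3 -0.1 -0. ]
  shift mm [-73.7  72.4   0.4] turn [ 0.001 -0.001 -0.964]
```

Call:
jog_arm(
  increments=[
    {"tx": -20, "ty": 20, "tz": 0, "wx": 0, "wy": 0, "wz": -0.12, "gripper": 0.98},
    {"tx": -40, "ty": 40, "tz": 0, "wx": 0, "wy": 0, "wz": -0.24, "gripper": 0.98},
    {"tx": -60, "ty": 59, "tz": 0, "wx": 0, "wy": 0, "wz": -0.36, "gripper": 0.98},
    {"tx": -73, "ty": 72, "tz": 0, "wx": 0, "wy": 0, "wz": -0.48, "gripper": 0.98},
    {"tx": -73, "ty": 72, "tz": 0, "wx": 0, "wy": 0, "wz": -0.6, "gripper": 0.98},
  ],
)

```text
time: 20.75
position: [0.5115, 0.1478, 0.14]
tool_rot: [1.993, -2.427, -0.004]
ft_force: [0.2, 0.1, -0.6]
grip_width: 0.982
grip_force: 0.0
```

Call:
jog_arm(
  increments=[
    {"tx": 0, "ty": 0, "tz": 0, "wx": 0, "wy": 0, "wz": -0.12, "gripper": 0.98},
    {"tx": 0, "ty": 0, "tz": 0, "wx": 0, "wy": 0, "wz": -0.24, "gripper": 0.98},
    {"tx": 0, "ty": 0, "tz": 0, "wx": 0, "wy": 0, "wz": -0.36, "gripper": 0.98},
    {"tx": 0, "ty": 0, "tz": 0, "wx": 0, "wy": 0, "wz": -0.36, "gripper": 0.98},
    {"tx": 0, "ty": 0, "tz": 0, "wx": 0, "wy": 0, "wz": -0.36, "gripper": 0.98},
  ],
)

```text
time: 21.17
position: [0.5081, 0.1399, 0.128]
tool_rot: [2.147, -2.241, -0.004]
ft_force: [0.4, -0.3, -1.0]
grip_width: 0.979
grip_force: 0.0
```

```bash
cat > box.py <<'E'
from h import *
go([.5115,.1445,.0165],189.2)
w=vision.get_image('wrist');im=w['color']
E=np.array(w['extrinsics']);print('cam',(-E[:3,:3].T@E[:3,3]).round(3))
print([(np.round(d['bbox']),round(d['conf'],2)) for d in vision.spot_in('wrist','slidebox_c')],px(w,[.5115,.1445,.039]))
# rectified overhead view at z=39mm, 2 px/mm, centred (.5115,.1445): columns=+y to left, rows=+x up
P=[px(w,[.5115+a,.1445+b,.039]) for a,b in((.08,.1),(.08,-.1),(-.08,-.1),(-.08,.1))]
M=cv2.getPerspectiveTransform(np.float32(P),np.float32([(0,0),(400,0),(400,320),(0,320)]))
r=cv2.warpPerspective(im,M,(400,320));cv2.imwrite('pics/box.png',cv2.resize(np.hstack([r,cv2.resize(im,(400,300))[:0] if 0 else cv2.copyMakeBorder(cv2.resize(im,(400,300)),0,20,0,0,0)]),None,fx=1,fy=1))
g=r.max(2);m=((g<90)&(g>20)).astype(np.uint8);m=cv2.morphologyEx(cv2.morphologyEx(m,cv2.MORPH_CLOSE,np.ones((9,9))),cv2.MORPH_OPEN,np.ones((5,5)))
n,l,st,c=cv2.connectedComponentsWithStats(m);print(st[1:].tolist());print(g[130:190:15,80:330:25])
E
python3 box.py
```

```text
pos [0.5081 0.1399 0.128 ] yaw 177.5 t 21.17 F [ 0.4 -0.3 -1. ]
  shift mm [ -7.6  -6.3 111.2] turn [ 0.03  -0.023 -0.203]
cam [0.509 0.059 0.292]
[] [271.9 224.7]
[[0, 0, 85, 320, 19155], [148, 0, 5, 3, 15], [107, 6, 8, 17, 114], [290, 81, 27, 118, 1200], [352, 112, 25, 28, 562], [73, 156, 25, 39, 770], [127, 315, 18, 5, 66]]
[[189 111 111 112 111 111 112 110 107  43]
 [193 111 111 111 111 109 108 109 110  50]
 [ 83 117 113 110 111 110 111 110 111  65]
 [ 82 126 108 111 113 108 110 110 109  82]]
```

View pics/box.png

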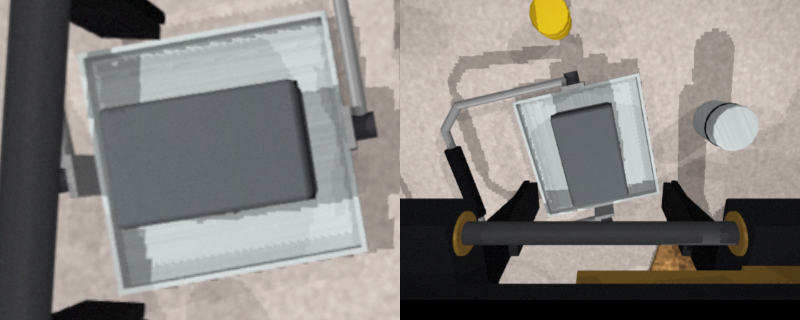

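The wrist view shows the box alone in the tray, centre about (0.513, 0.1425), long side at about 98.7°. The tool stalled short of the turn, so I'll check the joints.

```bash
python3 -c "
from h import *
go([.513,.1425,.14],188.8);go([.513,.1425,.14],8.8)
print(ctrl.get_state()['joint_positions'].round(3))"
```

```text
pos [0.5083 0.1392 0.128 ] yaw 177.3 t 21.27 F [ 0.3 -0.4  0.1]
  shift mm [ -3.3  -4.2 -12.2] turn [ 0.031 -0.02  -0.2  ]
pos [0.5083 0.1392 0.128 ] yaw 177.3 t 21.27 F [ 0.3 -0.4  0.1]
  shift mm [ -3.3  -4.2 -12.2] turn [ 0.031 -0.02  -0.2  ]
[ 0.156  0.194 -0.531  1.829  0.116  1.183  2.681]
```

Call:
jog_arm(
  increments=[
    {"tx": -3, "ty": -4, "tz": -12, "wx": 0.03, "wy": -0.02, "wz": 0.05, "gripper": 0.98},
    {"tx": -3, "ty": -4, "tz": -20, "wx": 0.03, "wy": -0.02, "wz": 0.17, "gripper": 0.98},
    {"tx": -3, "ty": -4, "tz": -20, "wx": 0.03, "wy": -0.02, "wz": 0.29, "gripper": 0.98},
    {"tx": -3, "ty": -4, "tz": -20, "wx": 0.03, "wy": -0.02, "wz": 0.41, "gripper": 0.98},
    {"tx": -3, "ty": -4, "tz": -20, "wx": 0.03, "wy": -0.02, "wz": 0.53, "gripper": 0.98},
  ],
)

```text
time: 21.68
position: [0.5135, 0.1425, 0.1484]
tool_rot: [1.489, -2.765, 0.026]
ft_force: [0.0, -0.3, 0.5]
grip_width: 0.981
grip_force: 0.0
```

Call:
jog_arm(
  increments=[
    {"tx": 0, "ty": 0, "tz": 0, "wx": 0, "wy": 0, "wz": 0.12, "gripper": 0.98},
    {"tx": 0, "ty": 0, "tz": 0, "wx": 0, "wy": 0, "wz": 0.24, "gripper": 0.98},
    {"tx": 0, "ty": 0, "tz": 0, "wx": 0, "wy": 0, "wz": 0.36, "gripper": 0.98},
    {"tx": 0, "ty": 0, "tz": 0, "wx": 0, "wy": 0, "wz": 0.48, "gripper": 0.98},
    {"tx": 0, "ty": 0, "tz": 0, "wx": 0, "wy": 0, "wz": 0.6, "gripper": 0.98},
  ],
)

```text
time: 22.1
position: [0.5133, 0.1427, 0.1482]
tool_rot: [-0.606, 3.079, -0.025]
ft_force: [0.5, -0.3, 0.8]
grip_width: 0.98
grip_force: 0.0
```

Call:
jog_arm(
  increments=[
    {"tx": 0, "ty": 0, "tz": 0, "wx": 0, "wy": 0, "wz": 0.12, "gripper": 0.98},
    {"tx": 0, "ty": 0, "tz": 0, "wx": 0, "wy": 0, "wz": 0.24, "gripper": 0.98},
    {"tx": 0, "ty": 0, "tz": 0, "wx": 0, "wy": 0, "wz": 0.36, "gripper": 0.98},
    {"tx": 0, "ty": 0, "tz": 0, "wx": 0, "wy": 0, "wz": 0.48, "gripper": 0.98},
    {"tx": 0, "ty": 0, "tz": 0, "wx": 0, "wy": 0, "wz": 0.6, "gripper": 0.98},
  ],
)

```text
time: 22.52
position: [0.5133, 0.1428, 0.1483]
tool_rot: [0.33, 3.116, -0.022]
ft_force: [-0.7, -0.5, -0.1]
grip_width: 0.978
grip_force: 0.0
```

Call:
jog_arm(
  increments=[
    {"tx": 0, "ty": 0, "tz": 0, "wx": 0, "wy": 0, "wz": 0.12, "gripper": 0.98},
    {"tx": 0, "ty": 0, "tz": 0, "wx": 0, "wy": 0, "wz": 0.24, "gripper": 0.98},
    {"tx": 0, "ty": 0, "tz": 0, "wx": 0, "wy": 0, "wz": 0.36, "gripper": 0.98},
    {"tx": 0, "ty": 0, "tz": 0, "wx": 0, "wy": 0, "wz": 0.48, "gripper": 0.98},
    {"tx": 0, "ty": 0, "tz": 0, "wx": 0, "wy": 0, "wz": 0.6, "gripper": 0.98},
  ],
)

```text
time: 22.93
position: [0.5133, 0.1428, 0.1483]
tool_rot: [1.235, 2.876, -0.018]
ft_force: [-0.0, 0.4, 0.4]
grip_width: 0.976
grip_force: 0.0
```

```bash
python3 -c "
from h import *
go([.513,.1425,.14],8.8)
print(ctrl.get_state()['joint_positions'].round(3))"
```

```text
pos [0.5133 0.1428 0.1483] yaw 43.5 t 22.93 F [-0.   0.4  0.4]
  shift mm [ 0.2 -0.4  8.3] turn [-0.001  0.016  0.606]
[-0.02   0.14  -0.337  1.83   0.067  1.18   0.38 ]
```

Call:
jog_arm(
  increments=[
    {"tx": 0, "ty": 0, "tz": 0, "wx": 0, "wy": 0.004, "wz": 0.12, "gripper": 0.98},
    {"tx": 0, "ty": 0, "tz": 0, "wx": 0, "wy": 0.008, "wz": 0.24, "gripper": 0.98},
    {"tx": 0, "ty": 0, "tz": 0, "wx": 0, "wy": 0.012, "wz": 0.36, "gripper": 0.98},
    {"tx": 0, "ty": 0, "tz": 0, "wx": 0, "wy": 0.016, "wz": 0.48, "gripper": 0.98},
    {"tx": 0, "ty": 0, "tz": 0, "wx": 0, "wy": 0.016, "wz": 0.606, "gripper": 0.98},
  ],
)

```text
time: 23.35
position: [0.5135, 0.1426, 0.1483]
tool_rot: [-2.044, -2.386, 0.002]
ft_force: [-0.5, 0.4, -0.0]
grip_width: 0.979
grip_force: 0.0
```

Call:
jog_arm(
  increments=[
    {"tx": 0, "ty": 0, "tz": 0, "wx": 0, "wy": 0, "wz": 0, "gripper": 0.98},
    {"tx": 0, "ty": 0, "tz": 20, "wx": 0, "wy": 0, "wz": 0, "gripper": 0.95},
    {"tx": 0, "ty": 0, "tz": 45, "wx": 0, "wy": 0, "wz": 0, "gripper": 0.95},
    {"tx": 0, "ty": 0, "tz": 70, "wx": 0, "wy": 0, "wz": 0, "gripper": 0.95},
    {"tx": 0, "ty": 0, "tz": 85, "wx": 0, "wy": 0, "wz": 0, "gripper": 0.95},
  ],
)

```text
time: 23.77
position: [0.512, 0.1423, 0.0611]
tool_rot: [-2.03, -2.396, 0.006]
ft_force: [0.1, -0.3, 0.6]
grip_width: 0.949
grip_force: 0.0
```

Call:
jog_arm(
  increments=[
    {"tx": 0, "ty": 0, "tz": 0, "wx": 0, "wy": 0, "wz": 0, "gripper": 0.95},
    {"tx": 0, "ty": 0, "tz": 0, "wx": 0, "wy": 0, "wz": 0, "gripper": 0.95},
    {"tx": 0, "ty": 0, "tz": 0, "wx": 0, "wy": 0, "wz": 0, "gripper": 0.95},
    {"tx": 0, "ty": 0, "tz": 0, "wx": 0, "wy": 0, "wz": 0, "gripper": 0.95},
    {"tx": 0, "ty": 0, "tz": 0, "wx": 0, "wy": 0, "wz": 0, "gripper": 0.95},
  ],
)

```text
time: 24.18
position: [0.5146, 0.1433, 0.0653]
tool_rot: [2.033, 2.393, 0.003]
ft_force: [0.2, -1.0, 0.5]
grip_width: 0.954
grip_force: 0.0
```

```bash
python3 -c "
from h import *
go([.513,.1425,.017],8.8)
w=vision.get_image('wrist');im=w['color']
def find(z,half,f):
    P=[px(w,[.513+a,.1425+b,z]) for a,b in((half,half),(half,-half),(-half,-half),(-half,half))]
    M=cv2.getPerspectiveTransform(np.float32(P),np.float32([(0,0),(400,0),(400,400),(0,400)]));return cv2.warpPerspective(im,M,(400,400)).max(2)
g=find(.039,.1,None)
print(g[::25,::20])
"
```

```text
pos [0.5146 0.1433 0.0653] yaw 9.3 t 24.18 F [ 0.2 -1.   0.5]
  shift mm [-0.5 -1.9 48.3] turn [0.003 0.001 0.009]
[[189  65 188 194 184 160 211 161 206 209 205 212 206  81  69   5   5  12
  145  27]
 [189 181 190 192 138 186 203 195 203 203 195 201  15  80  70  14 134 155
  146  30]
 [187  89 178 184 129 179 197 198 199 192 206  15  23  76  76  99 154 156
  147 130]
 [192 132 201 183 137 188 209 198 194 196  15  16  18  69  80  55 176 144
  148 143]
 [176 174 194 151 175 104 155 196 182 183 124 209 204  69  82  58 146 140
  167 149]
 [181 187 178 133 136 191 197 197 197 200 192 194 212 142  82  68 150 152
  136 147]
 [196 193 132 141 143 175  88  97  94 101 109 105 106 105  83  70 126 160
  191 147]
 [196 179 112 161 144  99  97  98  90  91 107 108 107 106  75  78 128 102
  151 149]
 [192 178 173 164 134 111  99  91  90  90 106 107 106 106  71  79  50 205
  195 147]
 [187 187  57 152 136  88 108 102  90  88 108 108 106 107  65  79  62 160
  198 194]
 [193 186 179 187 160  70 108 102  97  97 105 105  91 170 209  83  67 208
  196 197]
 [187 183 179 177 137 216 214 212 211 213 211 214 210 217 213  80  70 156
  157 161]
 [185 194 189 193 161 196 213 210 192 188 188 106  25  18  18  75  76 201
  209 213]
 [190 187 189 184 187 111 208 201 179 187 211 212 204  15  24  70  78  50
   24 197]
 [189 192 170 175 177 168 202 180 188 192 194 212 220 212 112  50  82  59
    8  10]
 [131 137 121 136 124 122 145 128 135 143 140 136 161 162 191 212  77  65
   13  15]]
```

Call:
jog_arm(
  increments=[
    {"tx": 0, "ty": -1.5, "tz": 10, "wx": 0, "wy": 0, "wz": 0.009, "gripper": 0.86},
    {"tx": 0, "ty": -1.5, "tz": 20, "wx": 0, "wy": 0, "wz": 0.009, "gripper": 0.86},
    {"tx": 0, "ty": -1.5, "tz": 22, "wx": 0, "wy": 0, "wz": 0.009, "gripper": 0.86},
    {"tx": 0, "ty": -1.5, "tz": 22, "wx": 0, "wy": 0, "wz": 0.009, "gripper": 0.86},
    {"tx": 0, "ty": -1.5, "tz": 22, "wx": 0, "wy": 0, "wz": 0.009, "gripper": 0.86},
  ],
)

```text
time: 24.65
position: [0.5117, 0.1426, 0.0413]
tool_rot: [-2.045, -2.384, 0.002]
ft_force: [0.2, -0.0, 0.2]
grip_width: 0.861
grip_force: 0.0
```

Call:
jog_arm(
  increments=[
    {"tx": 0, "ty": 0, "tz": 8, "wx": 0, "wy": 0, "wz": 0, "gripper": 0.86},
    {"tx": 0, "ty": 0, "tz": 16, "wx": 0, "wy": 0, "wz": 0, "gripper": 0.86},
    {"tx": 0, "ty": 0, "tz": 24, "wx": 0, "wy": 0, "wz": 0, "gripper": 0.86},
    {"tx": 0, "ty": 0, "tz": 30, "wx": 0, "wy": 0, "wz": 0, "gripper": 0.86},
    {"tx": 0, "ty": 0, "tz": 31, "wx": 0, "wy": 0, "wz": 0, "gripper": 0.86},
  ],
)

```text
time: 25.07
position: [0.5108, 0.1423, 0.009]
tool_rot: [-2.044, -2.384, 0.004]
ft_force: [0.1, -0.0, -0.1]
grip_width: 0.861
grip_force: 0.0
```

Call:
jog_arm(
  increments=[
    {"tx": 0, "ty": 0, "tz": 0, "wx": 0, "wy": 0, "wz": 0, "gripper": 0.8},
    {"tx": 0, "ty": 0, "tz": 0, "wx": 0, "wy": 0, "wz": 0, "gripper": 0.7},
    {"tx": 0, "ty": 0, "tz": 0, "wx": 0, "wy": 0, "wz": 0, "gripper": 0.6},
    {"tx": 0, "ty": 0, "tz": 0, "wx": 0, "wy": 0, "wz": 0, "gripper": 0.6},
    {"tx": 0, "ty": 0, "tz": 0, "wx": 0, "wy": 0, "wz": 0, "gripper": 0.6},
  ],
  grip_force=25,
)

```text
time: 25.48
position: [0.5128, 0.1428, 0.0113]
tool_rot: [2.045, 2.383, 0.001]
ft_force: [1.3, -0.1, -0.6]
grip_width: 0.709
grip_force: 25.0
```

```bash
python3 -c "
from h import *
go([.404,.330,.0165],-16.3)
s=ctrl.get_state();print(s['grip_width'],s['joint_positions'].round(2))"
```

```text
pos [0.5128 0.1428 0.0113] yaw 8.8 t 25.48 F [ 1.3 -0.1 -0.6]
  shift mm [201.5 -79.   -5.4] turn [0.002 0.    0.437]
0.7093805634739381 [-0.06  0.3  -0.29  1.95  0.11  0.91 -0.26]
```

Call:
jog_arm(
  increments=[
    {"tx": 0, "ty": 0, "tz": -8, "wx": 0, "wy": 0, "wz": 0, "gripper": 0.6},
    {"tx": 0, "ty": 0, "tz": -28, "wx": 0, "wy": 0, "wz": 0, "gripper": 0.6},
    {"tx": 0, "ty": 0, "tz": -55, "wx": 0, "wy": 0, "wz": 0, "gripper": 0.6},
    {"tx": 0, "ty": 0, "tz": -85, "wx": 0, "wy": 0, "wz": 0, "gripper": 0.6},
    {"tx": 0, "ty": 0, "tz": -100, "wx": 0, "wy": 0, "wz": 0, "gripper": 0.6},
  ],
  grip_force=35,
)

```text
time: 25.9
position: [0.5131, 0.1433, 0.1145]
tool_rot: [2.043, 2.383, 0.004]
ft_force: [0.8, -0.2, -2.3]
grip_width: 0.713
grip_force: 35.0
```

Call:
jog_arm(
  increments=[
    {"tx": 20, "ty": -8, "tz": 0, "wx": 0, "wy": 0, "wz": 0.08, "gripper": 0.6},
    {"tx": 55, "ty": -22, "tz": 0, "wx": 0, "wy": 0, "wz": 0.18, "gripper": 0.6},
    {"tx": 90, "ty": -36, "tz": 0, "wx": 0, "wy": 0, "wz": 0.28, "gripper": 0.6},
    {"tx": 125, "ty": -49, "tz": 0, "wx": 0, "wy": 0, "wz": 0.38, "gripper": 0.6},
    {"tx": 155, "ty": -61, "tz": 0, "wx": 0, "wy": 0, "wz": 0.437, "gripper": 0.6},
  ],
)

```text
time: 26.32
position: [0.4261, 0.2885, 0.1112]
tool_rot: [-2.517, -1.88, 0.001]
ft_force: [0.6, 0.1, -2.6]
grip_width: 0.711
grip_force: 35.0
```

```bash
python3 -c "
from h import *
go([.404,.330,.05],-16.3)
s=ctrl.get_state();print(s['grip_width'])
for n,z0 in (('top',0),('side',0)):
    w=vision.get_image(n);hsv=cv2.cvtColor(w['color'],cv2.COLOR_BGR2HSV)
    c=px(w,[.404,.33,.006]).astype(int);m=((hsv[...,1]>90)&(hsv[...,0]>5)&(hsv[...,0]<22)).astype(np.uint8)
    M=np.zeros_like(m);M[c[1]-40:c[1]+40,c[0]-45:c[0]+45]=1;m=cv2.morphologyEx(m*M,cv2.MORPH_CLOSE,np.ones((3,3)))
    k,l,st,ce=cv2.connectedComponentsWithStats(m);i=1+np.argmax(st[1:,4])
    r=cv2.boxPoints(cv2.minAreaRect(np.argwhere(l==i)[:,::-1].astype(np.float32)));q=[at(w,u+.0,v,.006)[:2] for u,v in r];print(n,st[i],np.round(q,4).tolist(),np.mean(q,0))
"
```

```text
pos [0.4261 0.2885 0.1112] yaw -16.5 t 26.32 F [ 0.6  0.1 -2.6]
  shift mm [ 33.5 -32.9  61.2] turn [-0.     0.    -0.003]
0.7107337875513959
top [133 277  38  33 320] [[0.3724, 0.3595], [0.4315, 0.2613], [0.3794, 0.2272], [0.3214, 0.3249]] [0.376175 0.293225]
side [126 184  38  32 809] [[0.3803, 0.4063], [0.4694, 0.3815], [0.4261, 0.2563], [0.3427, 0.2815]] [0.404625 0.3314  ]
```

Call:
jog_arm(
  increments=[
    {"tx": 17, "ty": -16, "tz": 10, "wx": 0, "wy": 0, "wz": 0, "gripper": 0.6},
    {"tx": 34, "ty": -32, "tz": 20, "wx": 0, "wy": 0, "wz": 0, "gripper": 0.6},
    {"tx": 34, "ty": -32, "tz": 40, "wx": 0, "wy": 0, "wz": 0, "gripper": 0.6},
    {"tx": 34, "ty": -32, "tz": 60, "wx": 0, "wy": 0, "wz": 0, "gripper": 0.6},
    {"tx": 34, "ty": -32, "tz": 70, "wx": 0, "wy": 0, "wz": 0, "gripper": 0.6},
  ],
)

```text
time: 26.83
position: [0.4054, 0.3269, 0.0387]
tool_rot: [2.512, 1.885, -0.007]
ft_force: [-0.6, -0.3, -3.0]
grip_width: 0.71
grip_force: 35.0
```

Call:
jog_arm(
  increments=[
    {"tx": 0, "ty": 0, "tz": 0, "wx": 0, "wy": 0, "wz": 0, "gripper": 0.6},
    {"tx": 0, "ty": 0, "tz": 0, "wx": 0, "wy": 0, "wz": 0, "gripper": 0.6},
    {"tx": 0, "ty": 0, "tz": 0, "wx": 0, "wy": 0, "wz": 0, "gripper": 0.6},
    {"tx": 0, "ty": 0, "tz": 0, "wx": 0, "wy": 0, "wz": 0, "gripper": 0.6},
    {"tx": 0, "ty": 0, "tz": 0, "wx": 0, "wy": 0, "wz": 0, "gripper": 0.6},
  ],
)

```text
time: 27.25
position: [0.4079, 0.3286, 0.0419]
tool_rot: [2.513, 1.883, 0.003]
ft_force: [1.1, -0.2, -2.5]
grip_width: 0.711
grip_force: 35.0
```

```bash
python3 -c "
from h import *
go([.4043,.3307,.0143],-16.4)
w=vision.get_image('wrist');im=w['color']
hsv=cv2.cvtColor(im,cv2.COLOR_BGR2HSV);P=lambda a,b,z:px(w,[a,b,z])
# rectify at mat height about the expected centre, mat axes
c=np.array([.4043,.3307]);l=np.array([np.cos(np.radians(73.6)),np.sin(np.radians(73.6))]);x=np.array([l[1],-l[0]])
Q=[px(w,[*(c+a*x+b*l),.006]) for a,b in((.1,.1),(.1,-.1),(-.1,-.1),(-.1,.1))]
M=cv2.getPerspectiveTransform(np.float32(Q),np.float32([(0,0),(400,0),(400,400),(0,400)]));r=cv2.warpPerspective(hsv,M,(400,400))
m=(r[...,1]>90)&(r[...,0]>5)&(r[...,0]<22)
for row in range(100,310,20):
  k=np.flatnonzero(m[row]);print(row,len(k),(k[:1],k[-1:]))
for col in (80,90,100,300,310,320):
  k=np.flatnonzero(m[:,col]);print('col',col,len(k),(k[:1],k[-1:]))
"
```

```text
pos [0.4079 0.3286 0.0419] yaw -16.3 t 27.25 F [ 1.1 -0.2 -2.5]
  shift mm [ 1.  -4.1 27.6] turn [ 0.002 -0.001  0.002]
100 6 (array([226]), array([399]))
120 57 (array([67]), array([399]))
140 53 (array([67]), array([399]))
160 53 (array([67]), array([399]))
180 53 (array([67]), array([399]))
200 53 (array([67]), array([399]))
220 53 (array([67]), array([399]))
240 55 (array([66]), array([399]))
260 55 (array([66]), array([399]))
280 77 (array([66]), array([399]))
300 5 (array([395]), array([399]))
col 80 177 (array([113]), array([289]))
col 90 178 (array([112]), array([289]))
col 100 177 (array([113]), array([289]))
col 300 25 (array([0]), array([383]))
col 310 21 (array([2]), array([387]))
col 320 20 (array([0]), array([388]))
```

Call:
jog_arm(
  increments=[
    {"tx": 1.7, "ty": -4, "tz": 7, "wx": 0, "wy": 0, "wz": 0, "gripper": 0.6},
    {"tx": 1.7, "ty": -4, "tz": 14, "wx": 0, "wy": 0, "wz": 0, "gripper": 0.6},
    {"tx": 1.7, "ty": -4, "tz": 20, "wx": 0, "wy": 0, "wz": 0, "gripper": 0.6},
    {"tx": 1.7, "ty": -4, "tz": 23, "wx": 0, "wy": 0, "wz": 0, "gripper": 0.6},
    {"tx": 1.7, "ty": -4, "tz": 25, "wx": 0, "wy": 0, "wz": 0, "gripper": 0.6},
  ],
)

```text
time: 27.72
position: [0.403, 0.3305, 0.0146]
tool_rot: [2.513, 1.884, -0.003]
ft_force: [-0.4, 0.2, -3.7]
grip_width: 0.707
grip_force: 35.0
```

Call:
jog_arm(
  increments=[
    {"tx": 0, "ty": 0, "tz": 0, "wx": 0, "wy": 0, "wz": 0, "gripper": 0.6},
    {"tx": 0, "ty": 0, "tz": 0, "wx": 0, "wy": 0, "wz": 0, "gripper": 0.6},
    {"tx": 0, "ty": 0, "tz": 0, "wx": 0, "wy": 0, "wz": 0, "gripper": 0.6},
    {"tx": 0, "ty": 0, "tz": 0.5, "wx": 0, "wy": 0, "wz": 0, "gripper": 0.6},
    {"tx": 0, "ty": 0, "tz": 1, "wx": 0, "wy": 0, "wz": 0, "gripper": 0.6},
  ],
)

```text
time: 28.13
position: [0.4039, 0.3311, 0.015]
tool_rot: [2.513, 1.884, 0.001]
ft_force: [-0.5, -0.0, -2.9]
grip_width: 0.71
grip_force: 35.0
```

```bash
python3 -c "
from h import *
go([.4045,.3314,.0143],-16.4)"
```

```text
pos [0.4039 0.3311 0.015 ] yaw -16.3 t 28.13 F [-0.5 -0.  -2.9]
  shift mm [0.4 0.5 0.7] turn [ 0.001 -0.     0.002]
```

Call:
jog_arm(
  increments=[
    {"tx": 0, "ty": 0, "tz": 0.3, "wx": 0, "wy": 0, "wz": 0, "gripper": 0.6},
    {"tx": 0, "ty": 0, "tz": 0.6, "wx": 0, "wy": 0, "wz": 0, "gripper": 0.6},
    {"tx": 0, "ty": 0, "tz": 0.9, "wx": 0, "wy": 0, "wz": 0, "gripper": 0.6},
    {"tx": 0, "ty": 0, "tz": 1.2, "wx": 0, "wy": 0, "wz": 0, "gripper": 0.6},
    {"tx": 0, "ty": 0, "tz": 1.2, "wx": 0, "wy": 0, "wz": 0, "gripper": 0.6},
  ],
)

```text
time: 28.55
position: [0.4038, 0.331, 0.0143]
tool_rot: [2.513, 1.884, -0.0]
ft_force: [-1.6, -2.1, 5.3]
grip_width: 0.708
grip_force: 35.0
```

Call:
jog_arm(
  increments=[
    {"tx": 0, "ty": 0, "tz": 0.3, "wx": 0, "wy": 0, "wz": 0, "gripper": 0.6},
    {"tx": 0, "ty": 0, "tz": 0.3, "wx": 0, "wy": 0, "wz": 0, "gripper": 0.6},
    {"tx": 0, "ty": 0, "tz": 0.3, "wx": 0, "wy": 0, "wz": 0, "gripper": 0.6},
    {"tx": 0, "ty": 0, "tz": 0.3, "wx": 0, "wy": 0, "wz": 0, "gripper": 0.6},
    {"tx": 0, "ty": 0, "tz": 0.3, "wx": 0, "wy": 0, "wz": 0, "gripper": 0.6},
  ],
)

```text
time: 28.97
position: [0.4037, 0.331, 0.0143]
tool_rot: [2.513, 1.884, -0.0]
ft_force: [-2.5, -2.4, 7.4]
grip_width: 0.709
grip_force: 35.0
```

Contact with the mat. I'll release and rise.

Call:
jog_arm(
  increments=[
    {"tx": 0, "ty": 0, "tz": 0, "wx": 0, "wy": 0, "wz": 0, "gripper": 0.75},
    {"tx": 0, "ty": 0, "tz": 0, "wx": 0, "wy": 0, "wz": 0, "gripper": 0.85},
    {"tx": 0, "ty": 0, "tz": 0, "wx": 0, "wy": 0, "wz": 0, "gripper": 0.95},
    {"tx": 0, "ty": 0, "tz": 0, "wx": 0, "wy": 0, "wz": 0, "gripper": 0.97},
    {"tx": 0, "ty": 0, "tz": 0, "wx": 0, "wy": 0, "wz": 0, "gripper": 0.97},
  ],
)

```text
time: 29.38
position: [0.4037, 0.331, 0.0132]
tool_rot: [2.513, 1.884, -0.0]
ft_force: [-0.3, -1.0, 0.8]
grip_width: 0.933
grip_force: 0.0
```

Call:
jog_arm(
  increments=[
    {"tx": 0, "ty": 0, "tz": -10, "wx": 0, "wy": 0, "wz": 0, "gripper": 0.97},
    {"tx": 0, "ty": 0, "tz": -40, "wx": 0, "wy": 0, "wz": 0, "gripper": 0.97},
    {"tx": 0, "ty": 0, "tz": -80, "wx": 0, "wy": 0, "wz": 0, "gripper": 0.97},
    {"tx": 0, "ty": 0, "tz": -120, "wx": 0, "wy": 0, "wz": 0, "gripper": 0.97},
    {"tx": 0, "ty": 0, "tz": -150, "wx": 0, "wy": 0, "wz": 0, "gripper": 0.97},
  ],
)

```text
time: 29.8
position: [0.4041, 0.3319, 0.1673]
tool_rot: [2.513, 1.885, 0.005]
ft_force: [0.0, 1.0, 0.4]
grip_width: 0.969
grip_force: 0.0
```

Call:
jog_arm(
  increments=[
    {"tx": 0, "ty": 0, "tz": 0, "wx": 0, "wy": 0, "wz": 0, "gripper": 0.97},
    {"tx": 0, "ty": 0, "tz": 0, "wx": 0, "wy": 0, "wz": 0, "gripper": 0.97},
    {"tx": 0, "ty": 0, "tz": 0, "wx": 0, "wy": 0, "wz": 0, "gripper": 0.97},
    {"tx": 0, "ty": 0, "tz": 0, "wx": 0, "wy": 0, "wz": 0, "gripper": 0.97},
    {"tx": 0, "ty": 0, "tz": 0, "wx": 0, "wy": 0, "wz": 0, "gripper": 0.97},
  ],
)

```text
time: 30.22
position: [0.4028, 0.3303, 0.1617]
tool_rot: [2.513, 1.884, -0.005]
ft_force: [-0.9, 0.5, 0.6]
grip_width: 0.971
grip_force: 0.0
```

```bash
python3 -c "
from h import *
w=vision.get_image('wrist');im=w['color'];hsv=cv2.cvtColor(im,cv2.COLOR_BGR2HSV)
c=np.array([.4043,.3307]);l=np.array([np.cos(np.radians(73.6)),np.sin(np.radians(73.6))]);x=np.array([l[1],-l[0]])
def rect(z):
    Q=[px(w,[*(c+a*x+b*l),z]) for a,b in((.1,.1),(.1,-.1),(-.1,-.1),(-.1,.1))]
    M=cv2.getPerspectiveTransform(np.float32(Q),np.float32([(0,0),(400,0),(400,400),(0,400)]));return cv2.warpPerspective(hsv,M,(400,400))
def rep(n,m):
    m=cv2.morphologyEx(m.astype(np.uint8),cv2.MORPH_OPEN,np.ones((5,5)));m=cv2.morphologyEx(m,cv2.MORPH_CLOSE,np.ones((9,9)))
    k,lb,st,ce=cv2.connectedComponentsWithStats(m);i=1+np.argmax(st[1:,4]);print(n,st[i],cv2.minAreaRect(np.argwhere(lb==i)[:,::-1].astype(np.float32)))
r=rect(.006);rep('mat',(r[...,1]>90)&(r[...,0]>5)&(r[...,0]<22))
r=rect(.042);rep('box',(r[...,1]<60)&(r[...,2]<125)&(r[...,2]>60))
for cam in ('top','side'):
    I=vision.get_image(cam)
    for n,p in (('bail_grip',[*(H+e*.1347),.0315]),('canister_c',[.402,-.337,.041]),('dish_c',[.504,-.144,.041]),('jar_c',[.762,-.008,.037]),('reagent_c',[.626,-.434,.065])):
        q=px(I,p);B=[d['bbox'] for d in vision.spot_in(cam,n)];print(cam,n,q,[np.round(b) .tolist()for b in B if b[0]-5<q[0]<b[2]+5 and b[1]-5<q[1]<b[3]+5])
print(ctrl.get_state()['time'],ctrl.get_state()['position'])
"
```

```text
mat [   66   113   259   179 14864] ((194.91915893554688, 202.01193237304688), (257.21240234375, 177.92202758789062), 0.355869859457016)
box [   98   141   201   124 24239] ((197.99998474121094, 202.49996948242188), (199.99996948242188, 122.99998474121094), 0.0)
top bail_grip [205. 195.] [[177.0, 190.0, 244.0, 254.0]]
top canister_c [393.7 281.8] [[386.0, 276.0, 400.0, 292.0]]
top dish_c [318.4 244.6] [[306.0, 235.0, 331.0, 255.0]]
top jar_c [265.7 153.3] [[256.0, 141.0, 273.0, 163.0]]
top reagent_c [426.2 195.2] [[418.0, 178.0, 452.0, 209.0]]
side bail_grip [244.2 185.2] [[190.0, 172.0, 262.0, 225.0]]
side canister_c [285.7 350. ] [[277.0, 338.0, 296.0, 361.0]]
side dish_c [268.6 271.8] [[258.0, 260.0, 278.0, 282.0]]
side jar_c [311.4 197.8] [[303.0, 184.0, 322.0, 216.0]]
side reagent_c [391.9 318.2] [[392.0, 302.0, 417.0, 352.0]]
30.8667 [0.40367914 0.33108761 0.16330925]
```

```bash
python3 -c "
from bench import ctrl
print(ctrl.close_job())"
```

```text
the job is handed in; nothing more can be done
None
```

The job is handed in at about 31 s of the 90 s: the bail was swung fully down before the stack was touched, then the canister was set on the stand, the dish on the warmer and the slide box on the mat (within about 2 mm of centre and aligned), with the jar and bottle not moved; the hand-in gave no verdict, and one bail push slipped past the bar and was redone (about 25 N there, 39–41 N by the wrist reading when the fingertips pressed the bar onto its stop).

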